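# Push the jam jar and the ramekin home in the condiment dock

### The arm

A 6-joint arm with a two-finger parallel gripper is mounted at the origin on a cart in front of the work surface, level with it; the furniture and walls round the work are solid. World frame = base frame: x ahead of the robot, y to its left, z up, the work surface at z = 0. Lengths are in m, angles in rad, forces in N, time in s.
With the tool pointing down it reaches from about 0.325 to 0.85 m from the base axis. Payload 15.5 kg.
Tool frame: the origin (TCP) lies midway between the tips of the shut fingers; the grasp point (between the pads) lies 19 mm behind it; y points along the fingers, x is the direction in which the jaws open and shut, and the axes are right-handed (so a half turn about y gives the same grasp; the last joint's range is limited). The gripper opens to 91 mm and grips with 3 to 60 N. Pads are 32 mm wide; open, the fingers measure 118 mm over their backs; the gripper's body (76 mm by 178 mm) begins 60 mm behind the grasp point.
Start: joints at [1.093, 0.494, 1.345, -0, 1.302, -0.096], TCP at [0.233, 0.58, 0.214] pointing down, gripper open.
Joint ranges: [-2.91, 2.91], [-0.82, 2.16], [0.22, 2.67], [-1.22, 4.37], [0.12, 2.79], [-3.08, 3.08]. Speed limits (rad/s): [1.89, 1.89, 2.57, 3.01, 3.01, 3.01].

### API

Orientations are given as a rotation vector (axis times angle).
In Python, from cell import robot gives the robot as it stands.
- The arm moves only by the tool apply_moves, never from a script. Its argument "targets" is a list of rows, each an object with "offset": the shift along the tool's x, y, z in cm, a list of three; "rot": the turn, a rotation vector about the tool's x, y, z in degrees, a list of three. A call has 1 to 10 rows; each row shifts and turns the commanded pose from where the row before left it, along the tool's axes as they then stand; what a row does not reach is not made up. A row lasts 1/12 s, in which the tool goes at most 41.7 mm and 7.16 degrees, less where a joint would pass 70% of its speed; a pose out of reach is approached as far as the arm can. A call is refused whole if a number of a shift passes 4.17 or a number of a turn 7.16, either way. A call with a gripper value outside its range is refused whole. "jaw" is the closure, from 0 (fully open) to 1 (shut), set as the call begins (left out, the last holds). The fingers move at their own pace and stop on an object; "newtons" is the grip in N (left out, the last holds). Time passes only in rows, so rows that do not move let the fingers close. It gives the time, the measured TCP pose, the force and the opening at its end, in the units of the state.
- robot.observe(): the state, without advancing time (a new reading comes with each control period).
- robot.capture(name): name is "scene" or "top" or "wrist"; returns the picture (480x640x3 uint8, red, green, blue); there is no depth.
- robot.camera_params(name): a dict with "K" (3x3 intrinsics, pixels), "k1" (the pictures are not rectified: a ray, as slopes to the right and down, at radius r is drawn at 1 + k1 r^2 times it, then the intrinsics apply), "pose" (4x4, takes a point from camera to world coordinates). Camera axes: x right, y down, z forward; pixel columns grow to the right and rows downward; lengths in m; the calibration is good to about 2 mm. A picture is of the moment at which its call begins: read the wrist's pose just before it. camera_params takes no time and is no camera call; for the wrist camera it gives the pose at the moment of the call.
- robot.finish_job(): hands the job in, once; it reports no verdict.
The state is a dict: "clock": time; "joint_pos": joint angles; "dq": joint speeds; "joint_efforts": joint torques, N m; "position": TCP position; "tcp_rot": TCP orientation; "contact_force": force on the tool from outside, world axes, zero at the start; "wrist_torque": the same for the moment, N m; "width": finger opening in m.
Only numpy, scipy, OpenCV 4.12 (cv2) and the standard library are available. Lean on these libraries where they do the work, as an engineer would, in place of code of your own. Each camera call takes 0.05 s, during which the arm holds its last target.

### The job

The jam jar and the ramekin have been left out near the counter's edge, one on each side of the wooden condiment dock's divider. Push each along the counter until it stands upright in the corner of the dock, touching both the divider and the backboard, one on either side of the divider. Only push them with the fingers: do not pick them up or tip them over, and leave the order pad, the tape roll and the croissant where they are.

Things in the scene. Friction and masses are not known exactly. Their poses are not given: they have to be found in the camera images.
- dock: Condiment dock, medium-brown wood, fixed, T-shaped from above. Origin: on the counter, middle of the backboard's front face. Backboard 500 mm long (own y), 8 mm thick, 50 mm high. Divider 20 mm thick (y -10 to +10 mm), 50 mm high, from the backboard 70 mm toward the robot (x 0 to -70 mm). +x points away from the robot, z up; yaw within 0.02 rad of the world's.
- glass_foot (a point): Foot of the near face of the upright glass screen right behind the backboard: 555 mm high, along the world's y, for all y above -0.38. Keep hand, wrist and forearm clear of it; a tool leaning back toward the robot, tips ahead, clears it best.
- counter_edge (a point): A point on the counter's straight front edge, which runs along the world's y; there is only the floor before it.
- jam_jar: Jam jar, squat upright round glass jar with a paper label round it and a steel lid, 64 mm diameter, 68 mm high, about 0.25 kg. Origin: centre of its underside. Fully home in the dock, its centre is about 32 mm from the backboard's front face and about 42 mm from the divider's mid-plane. It starts left or right of the divider, 120 to 220 mm from it.
- ramekin: Ramekin, off-white open round dish, 82 mm diameter at the rim, 75 mm at the foot, 48 mm high, about 0.18 kg. Origin: centre of its underside. Fully home in the dock, its centre is about 40 mm from the backboard's front face and about 50 mm from the divider's mid-plane. It starts on the other side of the divider from the jar, 120 to 220 mm from it.
- order_pad: Bystander: order pad lying flat, 130 x 85 x 16 mm, its long side (own x) along the counter, at the left end. Origin: centre of its underside.
- tape_roll: Bystander: roll of brown tape lying flat, 76 mm diameter, 18 mm high, at the right end. Origin: centre of its underside.
- croissant: Bystander: almond croissant, 82 x 134 x 48 mm, lying on the counter right of the tape roll. Origin: centre of its underside.

How it is judged:
By the outcome, as a careful person would: the job done as asked, in the order asked, and still so for the second after the job is handed in, with the robot touching nothing.
It also fails if it takes over 69 s, if anything falls off the work surface, if the arm or the gripper's body presses on something with over 40 N, if the wrist force passes 120 N, or if a joint passes its speed limit or range.

## Working session

There is one attempt and no reset: what is moved stays moved. The work goes in short steps, Python scripts to look and compute and a tool call to move; the robot and the scene stay as the last step left them, time stands still between calls to the robot, and variables do not carry over. Pictures are saved under pics/ and viewed, and the job is handed in when it is done.

Besides the shell and the picture viewer there is one more tool, called after "Emit:" as name([rows], argument=value, ...), one row to a line, values as JSON. apply_moves: Moves the arm, as the interface text tells. Its arguments: {"type":"object","properties":{"targets":{"type":"array","items":{"type":"object","properties":{"offset":{"type":"array","items":{"type":"number"}},"rot":{"type":"array","items":{"type":"number"}}}}},"jaw":{"type":"number"},"newtons":{"type":"number"}},"required":["targets"]}

```bash
ls; mkdir -p pics
python3 - <<'E'
from cell import robot
import cv2,numpy as np
s=robot.observe();print(s)
for n in("scene","top"):
    cv2.imwrite(f"pics/{n}0.png",robot.capture(n)[:,:,::-1]);print(n,robot.camera_params(n))
E
```

```text
pics
{'clock': 0.0, 'joint_pos': array([ 1.09351021e+00,  4.94197517e-01,  1.34612743e+00,  1.90083740e-07,
        1.30250776e+00, -9.55111134e-02]), 'dq': array([ 9.27001458e-04, -6.95693303e-04, -7.66782338e-05, -1.20615886e-03,
        2.59788413e-03, -6.32461077e-04]), 'joint_efforts': array([ 1.07212563e-03, -8.78827786e+01, -3.81830084e+01,  7.07241381e-02,
        5.35521784e-02, -1.14510808e-04]), 'position': array([0.23268219, 0.57966055, 0.21333061]), 'tcp_rot': array([-1.36657438, -0.92272367,  0.92451934]), 'contact_force': array([ 0.80233633,  0.4377533 , -0.22542244]), 'wrist_torque': array([ 0.01918739, -0.01649812, -0.02973744]), 'width': 0.09098444168832082}
scene {'K': array([[492.0546531 ,   0.        , 322.07147714],
       [  0.        , 492.0546531 , 238.85148705],
       [  0.        ,   0.        ,   1.        ]]), 'k1': -0.02123403659211343, 'pose': array([[ 0.89193516, -0.26402008,  0.36707637, -0.10375127],
       [-0.45189291, -0.548565  ,  0.70346943, -1.18979421],
       [ 0.01563519, -0.79332833, -0.60859322,  0.99016985],
       [ 0.        ,  0.        ,  0.        ,  1.        ]])}
top {'K': array([[475.96808077,   0.        , 316.18149179],
       [  0.        , 475.96808077, 247.39566166],
       [  0.        ,   0.        ,   1.        ]]), 'k1': -0.10289825607581203, 'pose': array([[ 0.00376233, -0.99564798,  0.09311788,  0.30972324],
       [-0.9999907 , -0.00394231, -0.00174889, -0.05527052],
       [ 0.00210837, -0.09311043, -0.99565356,  1.70179942],
       [ 0.        ,  0.        ,  0.        ,  1.        ]])}
```

View pics/scene0.png

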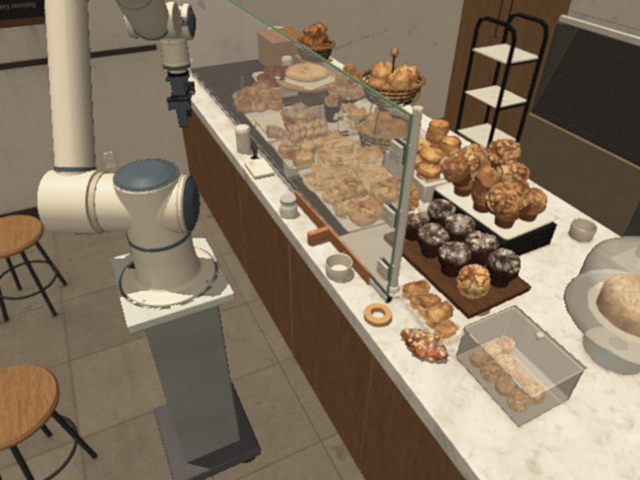

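View pics/top0.png

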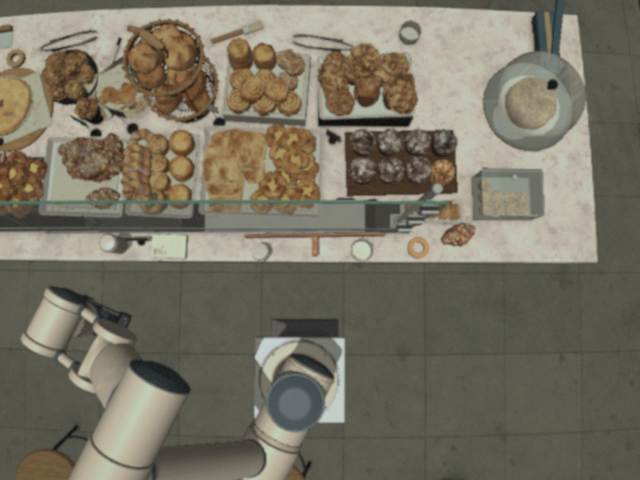

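Top view: jar at about (261,252), ramekin (361,250), divider (315,246), backboard row about 235, pad (168,246), tape (418,247) and croissant (458,235). Next I enlarge this area to measure it.

```bash
cat > h.py <<'E'
from cell import robot
import numpy as np,cv2
def ray(n,uv,P=None):
    p=P or robot.camera_params(n);K=p["K"];k=p["k1"]
    d=cv2.undistortPoints(np.array([[uv]],float),K,np.array([k,0,0,0,0.]))[0,0]
    # radial form is 1+k r^2, same as cv2
    T=p["pose"];return T[:3,3],T[:3,:3]@np.array([d[0],d[1],1])
def onz(n,uv,z,P=None):
    o,d=ray(n,uv,P);return o+d*(z-o[2])/d[2]
def proj(n,X,P=None):
    p=P or robot.camera_params(n);T=p["pose"];c=T[:3,:3].T@(np.array(X)-T[:3,3])
    a=c[:2]/c[2];a=a*(1+p["k1"]*(a@a));return p["K"][:2,:2]@a+p["K"][:2,2]
E
python3 - <<'E'
import cv2
t=cv2.imread("pics/top0.png")
cv2.imwrite("pics/top0z.png",cv2.resize(t[222:270,230:430],None,fx=4,fy=4,interpolation=cv2.INTER_CUBIC))
s=cv2.imread("pics/scene0.png")
cv2.imwrite("pics/scene0z.png",cv2.resize(s[180:330,260:410],None,fx=4,fy=4,interpolation=cv2.INTER_CUBIC))
E
```

```text
(no output)
```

View pics/top0z.png

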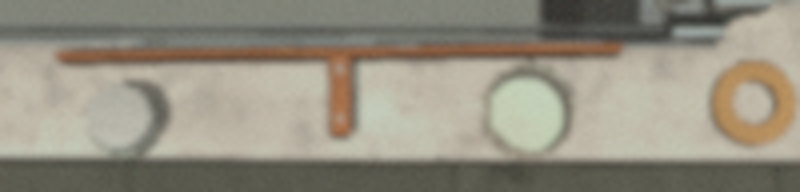

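View pics/scene0z.png

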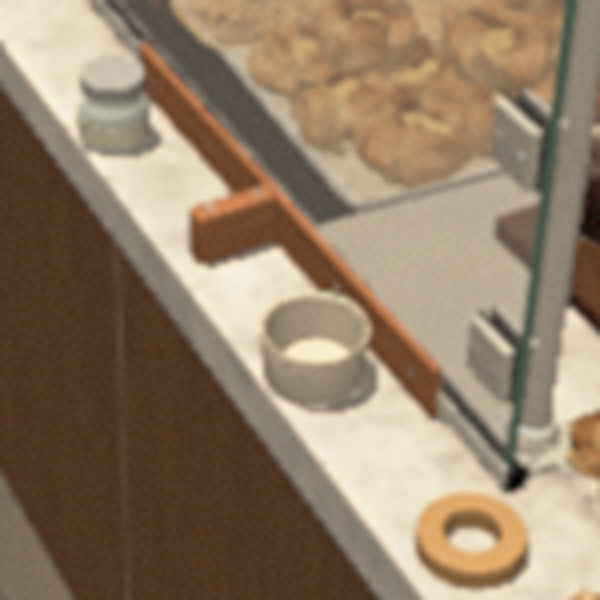

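Run:
```python
from h import *
P=robot.camera_params("top");S=robot.camera_params("scene")
f=lambda x,y:(230+(x+.5)/4-.5,222+(y+.5)/4-.5)
g=lambda x,y:(260+(x+.5)/4-.5,180+(y+.5)/4-.5)
for nm,p,z in [("jarlid",(120,118),.068),("jarL",(85,118),.068),("jarR",(155,118),.068),("ram",(527,110),.048),("ramL",(486,110),.048),("ramR",(568,110),.048),("divL",(328,100),.05),("divR",(355,100),.05),("divend",(342,137),.05),("bbL",(58,61),.05),("bbMid",(342,56),.05),("bbR",(620,50),.05),("tape",(754,102),.018),("edge",(342,159),0),("edgeL",(60,159),0)]:
    print(nm,onz("top",f(*p),z,P).round(4))
for nm,p,z in [("jarlid",(112,76),.068),("ram",(317,328),.048),("bbR top",(440,375),.05),("bbL top",(142,44),.05),("divend topL",(192,210),.05),("divend topR",(202,222),.05),("tape",(472,535),.018),("edge",(330,530),0),("glassfoot",(515,485),0)]:
    print("scene",nm,onz("scene",g(*p),z,S).round(4))
```

```text
jarlid [0.4488 0.1369 0.068 ]
jarL [0.4487 0.1672 0.068 ]
jarR [0.449  0.1066 0.068 ]
ram [ 0.459 -0.216  0.048]
ramL [ 0.4588 -0.1802  0.048 ]
ramR [ 0.4591 -0.2519  0.048 ]
divL [ 0.4668 -0.0423  0.05  ]
divR [ 0.4669 -0.0658  0.05  ]
divend [ 0.4346 -0.0546  0.05  ]
bbL [0.5002 0.1942 0.05  ]
bbMid [ 0.5055 -0.0543  0.05  ]
bbR [ 0.5119 -0.2978  0.05  ]
tape [ 0.4696 -0.4224  0.018 ]
edge [ 0.4186 -0.0547  0.    ]
edgeL [0.4175 0.1983 0.    ]
scene jarlid [0.4484 0.1304 0.068 ]
scene ram [ 0.4593 -0.2215  0.048 ]
scene bbR top [ 0.513  -0.3085  0.05  ]
scene bbL top [0.5047 0.193  0.05  ]
scene divend topL [ 0.4377 -0.0516  0.05  ]
scene divend topR [ 0.438  -0.0693  0.05  ]
scene tape [ 0.4683 -0.4286  0.018 ]
scene edge [ 0.3927 -0.3671 -0.    ]
scene glassfoot [ 0.5326 -0.3863  0.    ]
```

```bash
cat >> h.py <<'E'
from scipy.spatial.transform import Rotation as R
def goal_R(lean,yaw,sx=1):
    # tool y = leaned down, tips ahead; x = sx*world y ; then yaw about world z (deg)
    l=np.radians(lean);y=np.array([np.sin(l),0,-np.cos(l)]);x=np.array([0,sx,0.]);z=np.cross(x,y)
    return R.from_euler('z',yaw,degrees=True)*R.from_matrix(np.c_[x,y,z])
def rel(pos=None,G=None):
    s=robot.observe();C=R.from_rotvec(s["tcp_rot"])
    if G is not None:
        print("rot deg total in tool",np.degrees((C.inv()*G).as_rotvec()).round(2))
    if pos is not None: print("offset cm in tool now",(100*C.inv().apply(np.array(pos)-s["position"])).round(2))
    return s,C
E
python3 - <<'E'
from h import *
s,C=rel()
print(C.as_matrix().round(3))
for sx in(1,-1): rel(None,goal_R(30,12,sx))
E
```

```text
[[ 0.373 -0.001 -0.928]
 [ 0.928 -0.001  0.373]
 [-0.001 -1.     0.   ]]
rot deg total in tool [-29.14 -33.07  -8.93]
rot deg total in tool [ 11.66 141.85 -38.04]
```

Emit:
apply_moves([
  {"offset": [0,0,0],"rot": [-4.16,-4.72,-1.28]},
  {"offset": [0,0,0],"rot": [-4.16,-4.72,-1.28]},
  {"offset": [0,0,0],"rot": [-4.16,-4.72,-1.28]},
  {"offset": [0,0,0],"rot": [-4.16,-4.72,-1.28]},
  {"offset": [0,0,0],"rot": [-4.16,-4.72,-1.28]},
  {"offset": [0,0,0],"rot": [-4.16,-4.72,-1.28]},
  {"offset": [0,0,0],"rot": [-4.16,-4.72,-1.28]},
  {"offset": [0,0,0],"rot": [0,0,0]},
], jaw=1)

```text
clock: 0.77
position: [0.231, 0.5785, 0.2125]
tcp_rot: [-1.435, -1.781, 1.028]
contact_force: [-0.8, 0.3, -0.7]
width: 0.0409
```

Run:
```python
from h import *
s,C=rel([.43,.22,.17],goal_R(30,12)); print(s["position"],s["joint_pos"].round(2),s["width"])
```

```text
rot deg total in tool [0.15 0.4  0.04]
offset cm in tool now [-39.27   9.68  -7.98]
[0.23098845 0.57850938 0.21248375] [ 1.35  0.44  1.61 -0.6   0.95 -0.12] 0.04093743773037713
```

Emit:
apply_moves([
  {"offset": [-3.5,0.88,-0.72],"rot": [0,0,0]},
  {"offset": [-3.5,0.88,-0.72],"rot": [0,0,0]},
  {"offset": [-3.5,0.88,-0.72],"rot": [0,0,0]},
  {"offset": [-3.5,0.88,-0.72],"rot": [0,0,0]},
  {"offset": [-3.5,0.88,-0.72],"rot": [0,0,0]},
  {"offset": [-3.5,0.88,-0.72],"rot": [0,0,0]},
  {"offset": [-3.5,0.88,-0.72],"rot": [0,0,0]},
  {"offset": [-3.5,0.88,-0.72],"rot": [0,0,0]},
  {"offset": [-3.5,0.88,-0.72],"rot": [0,0,0]},
  {"offset": [-3.5,0.88,-0.72],"rot": [0,0,0]},
])

```text
clock: 1.6
position: [0.4108, 0.2585, 0.1736]
tcp_rot: [-1.438, -1.771, 1.018]
contact_force: [1.1, 0.6, 0.4]
width: 0.0007
```

Run:
```python
from h import *
import pickle
s,C=rel([.43,.22,.17],goal_R(30,12)); print(s["position"],s["joint_pos"].round(2),s["width"])
P=robot.camera_params("wrist");cv2.imwrite("pics/w1.png",robot.capture("wrist")[:,:,::-1]);pickle.dump(P,open("w1.pkl","wb"))
cv2.imwrite("pics/s1.png",robot.capture("scene")[:,:,::-1])
```

```text
rot deg total in tool [ 0.08 -0.28  0.02]
offset cm in tool now [-4.16  0.85 -0.77]
[0.41082481 0.25845419 0.17360899] [ 0.57  0.23  2.14 -0.59  0.32 -0.69] 0.0007438256605095717
```

View pics/w1.png

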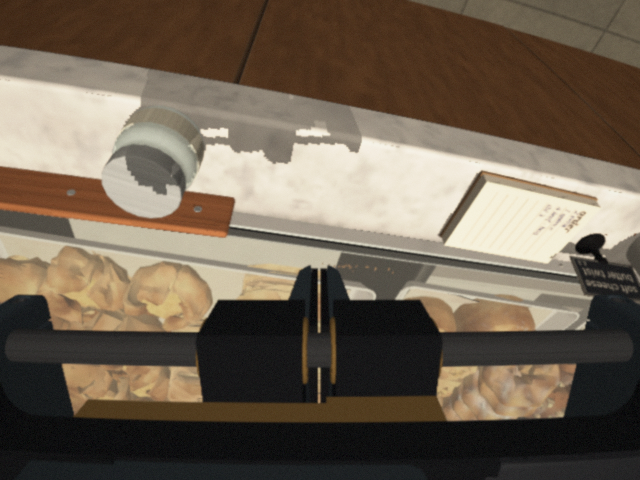

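View pics/s1.png

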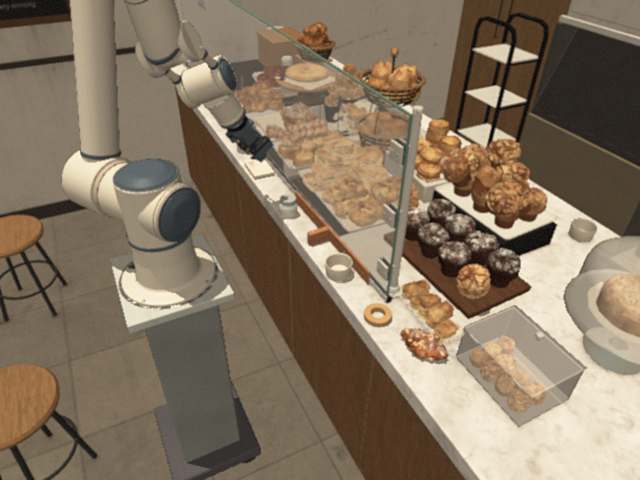

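Wrist view: jar lid ellipse centred near (142,180), with the base toward the upper right. The backboard's left end is at (234,200–236), and the pad at (520,225) is well clear.

```bash
python3 - <<'E'
from h import *
import pickle
P=pickle.load(open("w1.pkl","rb"))
for nm,p,z in [("lid",(142,180),.068),("lidL",(102,180),.068),("lidR",(184,182),.068),("lidbot",(145,217),.068),("bb top front corner",(235,200),.05),("bb top back",(230,236),.05),("bb front top left",(0,167),.05),("edge",(250,80),0),("edge",(500,122),0),("foot?",(300,228),0),("foot2",(400,247),0)]: print(nm,onz("wrist",p,z,P).round(4))
print(P["pose"].round(3))
E
python3 - <<'E'
import cv2
t=cv2.imread("pics/w1.png");cv2.imwrite("pics/w1z.png",cv2.resize(t[80:280,0:260],None,fx=3,fy=3))
E
```

```text
lid [0.443  0.1401 0.068 ]
lidL [0.4484 0.1118 0.068 ]
lidR [0.4391 0.1691 0.068 ]
lidbot [0.479  0.1382 0.068 ]
bb top front corner [0.4643 0.2031 0.05  ]
bb top back [0.5057 0.2009 0.05  ]
bb front top left [0.4661 0.025  0.05  ]
edge [0.3889 0.2024 0.    ]
edge [0.3811 0.4032 0.    ]
foot? [0.5324 0.2648 0.    ]
foot2 [0.5387 0.3749 0.    ]
[[-0.204  0.679  0.706  0.261]
 [ 0.979  0.14   0.148  0.227]
 [ 0.002  0.721 -0.693  0.281]
 [ 0.     0.     0.     1.   ]]
```

View pics/w1z.png

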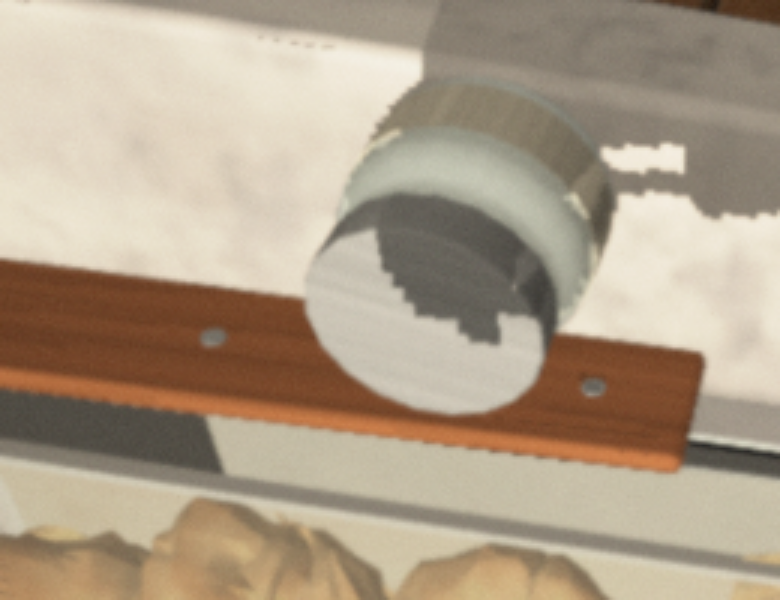

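Run:
```python
from h import *
import pickle
P=pickle.load(open("w1.pkl","rb"))
for nm,p,z in [("lid",(142.7,184),.068),("bb foot L",(234,198),0),("bb foot R",(0,167),0),("bb top L",(228,234),.05),("bb top R",(0,207),.05),("edge",(143,99),0),("edge",(260,117),0)]: print(nm,onz("wrist",p,z,P).round(4))
```

```text
lid [0.4465 0.1402 0.068 ]
bb foot L [0.5059 0.1968 0.    ]
bb foot R [ 0.5104 -0.0187  0.    ]
bb top L [0.5036 0.1991 0.05  ]
bb top R [0.5099 0.0093 0.05  ]
edge [0.4194 0.1218 0.    ]
edge [0.4175 0.2127 0.    ]
```

Run:
```python
from h import *
s,C=rel([.437,.212,.014],goal_R(30,12)); print(s["position"])
```

```text
rot deg total in tool [-0.04 -0.59 -0.25]
offset cm in tool now [-4.71 14.56  6.56]
[0.41224048 0.25481318 0.17295068]
```

Emit:
apply_moves([
  {"offset": [-0.78,2.4,1.1],"rot": [0,0,0]},
  {"offset": [-0.78,2.4,1.1],"rot": [0,0,0]},
  {"offset": [-0.78,2.4,1.1],"rot": [0,0,0]},
  {"offset": [-0.78,2.4,1.1],"rot": [0,0,0]},
  {"offset": [-0.78,2.4,1.1],"rot": [0,0,0]},
  {"offset": [-0.6,1.8,0.8],"rot": [0,0,0]},
  {"offset": [0,0,0],"rot": [0,0,0]},
  {"offset": [0,0,0],"rot": [0,0,0]},
])

```text
clock: 2.37
position: [0.4455, 0.2311, 0.0868]
tcp_rot: [-1.422, -1.729, 1.06]
contact_force: [-0.7, -0.2, 0.6]
width: 0.0006
```

Run:
```python
from h import *
import pickle
s,C=rel([.437,.212,.014],goal_R(30,12)); print(s["position"],s["joint_pos"].round(2),s["width"],s["contact_force"])
P=robot.camera_params("wrist");cv2.imwrite("pics/w2.png",robot.capture("wrist")[:,:,::-1]);pickle.dump(P,open("w2.pkl","wb"))
```

```text
rot deg total in tool [-2.63 -0.29 -0.69]
offset cm in tool now [-1.65  5.92  4.43]
[0.44547053 0.23112858 0.08678357] [ 0.44  0.45  2.18 -1.22  0.13 -0.14] 0.0005595228312203653 [-0.66319882 -0.22322855  0.57000879]
```

View pics/w2.png

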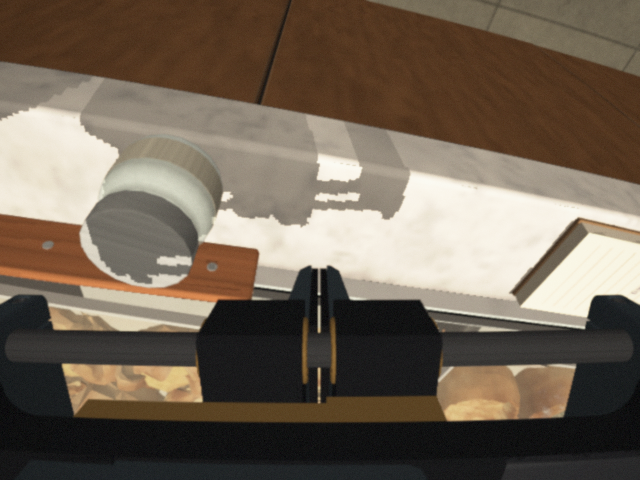

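```bash
cat > fk.py <<'E'
from h import *
from scipy.optimize import least_squares
D=[([1.0935,.4942,1.3461,0,1.3025,-.0955],[.23268,.57966,.21333],[-1.36657438,-.92272367,.92451934]),
([1.35,.44,1.61,-.6,.95,-.12],[.231,.5785,.2125],[-1.435,-1.781,1.028]),
([.57,.23,2.14,-.59,.32,-.69],[.4108,.2585,.1736],[-1.438,-1.771,1.018])]
s=robot.observe();D.append((s["joint_pos"],s["position"],s["tcp_rot"]))
E_=R.from_euler
def ori(q): return E_('z',q[0])*E_('y',q[1]+q[2])*E_('z',q[3])*E_('y',q[4])*E_('z',q[5])
T=[(ori(q).inv()*R.from_rotvec(r)) for q,p,r in D]
T0=R.concatenate([T[0],T[3]]).mean()
def fk(q,k):
    h,d,L2,L3,e,d6,d5=k
    A=E_('z',q[0]);B=A*E_('y',q[1]);C=A*E_('y',q[1]+q[2]);W=C*E_('z',q[3]);V=W*E_('y',q[4])
    p=np.array([0,0,h])+A.apply([0,d,0])+B.apply([0,0,L2])+C.apply([e,0,L3])+W.apply([0,d5,0])+V.apply([0,0,d6])
    return p,ori(q)*T0
def fit():
    f=lambda k:np.concatenate([(fk(q,k)[0]-p)*w for (q,p,r),w in zip(D,(3,1,1,3))]+[1e-3*(np.array(k)-k0)])
    k0=np.array([.2,.06,.45,.4,0,.3,0]);r=least_squares(f,k0);return r.x
K_=fit()
def ik(p,G,q0):
    f=lambda q:np.r_[(fk(q,K_)[0]-p)*10,(G.inv()*fk(q,K_)[1]).as_rotvec()]
    lo=np.array([-2.91,-.82,.22,-1.22,.12,-3.08])+.03;hi=np.array([2.91,2.16,2.67,4.37,2.79,3.08])-.03
    r=least_squares(f,np.clip(q0,lo+.01,hi-.01),bounds=(lo,hi));return r.x,np.abs(r.fun).max()
E
python3 - <<'E'
from fk import *
print([t.as_rotvec().round(3) for t in T]);print(K_.round(4))
for q,p,r in D: print((fk(q,K_)[0]-p).round(4))
q0=D[3][0]
for sx in (1,-1):
  for lean in(5,10,15,20,30):
    for yaw in (0,12):
      b=[]
      for qi in (q0,D[0][0],[.4,.5,2,3.,.5,-2.5],[.4,.5,2,1.5,.5,-1.5],[.4,.5,2,0,.5,2.5]):
        q,e=ik([.437,.212,.014],goal_R(lean,yaw,sx),qi);b.append((e,q))
      e,q=min(b,key=lambda t:t[0]);print(sx,lean,yaw,round(e,3),q.round(2))
E
```

```text
[array([-0.   , -2.221, -2.221]), array([ 0.011, -2.223, -2.219]), array([ 2.000e-03, -2.223e+00, -2.211e+00]), array([-0.   ,  2.221,  2.221])]
[2.484e-01 5.930e-02 5.993e-01 3.828e-01 1.161e-01 3.486e-01 1.000e-04]
[ 0.0003 -0.      0.0002]
[ 0.0017 -0.0021 -0.0026]
[-0.001   0.0022  0.0022]
[-0.0001  0.0002 -0.0001]
1 5 0 0.0 [ 0.35  0.6   1.95 -0.06  0.51 -1.17]
1 5 12 0.0 [ 0.34  0.6   1.96 -0.02  0.5  -1.42]
1 10 0 0.0 [ 0.38  0.59  2.02 -0.17  0.37 -1.04]
1 10 12 0.0 [ 0.35  0.59  2.03 -0.07  0.35 -1.37]
1 15 0 0.0 [ 0.4   0.59  2.09 -0.44  0.24 -0.76]
1 15 12 0.0 [ 0.36  0.59  2.1  -0.2   0.19 -1.23]
1 20 0 0.0 [ 0.43  0.61  2.15 -1.16  0.16 -0.  ]
1 20 12 0.045 [ 0.39  0.6   2.13 -0.62  0.15 -0.78]
1 30 0 0.0 [0.5  0.68 2.28 3.86 0.38 1.33]
1 30 12 0.0 [0.4  0.69 2.33 3.38 0.4  1.51]
-1 5 0 0.0 [ 0.35  0.6   1.95 -0.06  0.51  1.97]
-1 5 12 0.0 [ 0.34  0.6   1.96 -0.02  0.5   1.72]
-1 10 0 0.0 [ 0.38  0.59  2.02 -0.17  0.37  2.1 ]
-1 10 12 0.0 [ 0.35  0.59  2.03 -0.07  0.35  1.77]
-1 15 0 0.0 [ 0.4   0.59  2.09 -0.44  0.24  2.38]
-1 15 12 0.0 [ 0.36  0.59  2.1  -0.2   0.19  1.91]
-1 20 0 0.007 [ 0.43  0.61  2.15 -1.08  0.16  3.05]
-1 20 12 0.045 [ 0.39  0.6   2.13 -0.63  0.15  2.37]
-1 30 0 0.0 [ 0.5   0.68  2.28  3.86  0.38 -1.81]
-1 30 12 0.0 [ 0.4   0.69  2.33  3.38  0.4  -1.63]
```

Run:
```python
from fk import *
q0=[.35,.6,2.05,-.1,.3,-1.3]
for lean in(12,15,18):
  for yaw,ps in ((8,[(.434,.212,.1),(.434,.212,.014),(.468,.031,.014),(.43,.02,.014)]),(-6,[(.448,-.3,.014),(.463,-.16,.014),(.42,-.11,.014)])):
    for p in ps:
      q,e=min((ik(p,goal_R(lean,yaw,1),qi) for qi in (q0,[-.3,.6,2.05,.5,.3,-1.])),key=lambda t:t[1]);print(lean,yaw,p,round(e,3),q.round(2))
```

```text
12 8 (0.434, 0.212, 0.1) 0.0 [ 0.36  0.4   1.99 -0.09  0.55 -1.27]
12 8 (0.434, 0.212, 0.014) 0.0 [ 0.36  0.59  2.06 -0.16  0.29 -1.19]
12 8 (0.468, 0.031, 0.014) 0.0 [-0.1   0.58  2.11  0.19  0.26 -1.99]
12 8 (0.43, 0.02, 0.014) 0.0 [-0.14  0.57  2.2   0.32  0.18 -2.16]
12 -6 (0.448, -0.3, 0.014) 0.0 [-0.79  0.62  1.91  0.3   0.46 -2.51]
12 -6 (0.463, -0.16, 0.014) 0.0 [-0.51  0.59  2.05  0.27  0.32 -2.23]
12 -6 (0.42, -0.11, 0.014) 0.0 [-0.45  0.57  2.19  0.37  0.2  -2.27]
15 8 (0.434, 0.212, 0.1) 0.0 [ 0.37  0.39  2.03 -0.14  0.46 -1.22]
15 8 (0.434, 0.212, 0.014) 0.0 [ 0.37  0.59  2.11 -0.31  0.2  -1.04]
15 8 (0.468, 0.031, 0.014) 0.0 [-0.11  0.58  2.15  0.4   0.16 -2.21]
15 8 (0.43, 0.02, 0.014) 0.023 [-0.16  0.57  2.22  0.62  0.15 -2.48]
15 -6 (0.448, -0.3, 0.014) 0.0 [-0.81  0.62  1.95  0.44  0.4  -2.67]
15 -6 (0.463, -0.16, 0.014) 0.0 [-0.53  0.59  2.1   0.47  0.24 -2.44]
15 -6 (0.42, -0.11, 0.014) 0.011 [-0.48  0.57  2.23  0.74  0.15 -2.66]
18 8 (0.434, 0.212, 0.1) 0.0 [ 0.39  0.39  2.07 -0.2   0.38 -1.15]
18 8 (0.434, 0.212, 0.014) 0.014 [ 0.39  0.6   2.13 -0.61  0.15 -0.73]
18 8 (0.468, 0.031, 0.014) 0.027 [-0.14  0.59  2.17  0.73  0.15 -2.56]
18 8 (0.43, 0.02, 0.014) 0.047 [-0.2   0.58  2.25  1.15  0.15 -3.05]
18 -6 (0.448, -0.3, 0.014) 0.0 [-0.84  0.62  1.99  0.63  0.36 -2.88]
18 -6 (0.463, -0.16, 0.014) 0.0 [-0.55  0.6   2.14  0.86  0.18 -2.85]
18 -6 (0.42, -0.11, 0.014) 0.035 [-0.5   0.58  2.25  1.1   0.15 -3.05]
```

Run:
```python
from h import *
rel([.434,.225,.09],goal_R(12,8))
```

```text
rot deg total in tool [15.4   3.44  0.74]
offset cm in tool now [-0.41 -0.8   0.94]
```

Emit:
apply_moves([
  {"offset": [-0.2,-0.4,0.5],"rot": [3.85,0.86,0.18]},
  {"offset": [-0.2,-0.4,0.5],"rot": [3.85,0.86,0.18]},
  {"offset": [0,0,0],"rot": [3.85,0.86,0.18]},
  {"offset": [0,0,0],"rot": [3.85,0.86,0.18]},
  {"offset": [0,0,0],"rot": [0,0,0]},
  {"offset": [0,0,0],"rot": [0,0,0]},
])

```text
clock: 2.92
position: [0.4504, 0.2182, 0.0903]
tcp_rot: [-1.418, -1.625, 1.118]
contact_force: [0.2, -1.3, -1.0]
width: 0.0009
```

Run:
```python
from h import *
s,C=rel([.434,.212,.014],goal_R(12,8));print(s["position"],s["joint_pos"].round(3))
```

```text
rot deg total in tool [10.66  1.67 -1.6 ]
offset cm in tool now [-0.08  6.39  4.53]
[0.45041432 0.21815344 0.09031741] [ 0.425  0.432  2.102 -0.527  0.267 -0.826]
```

Emit:
apply_moves([
  {"offset": [0,-0.3,0],"rot": [1.8,0.3,-0.25]},
  {"offset": [0,-0.3,0],"rot": [1.8,0.3,-0.25]},
  {"offset": [0,-0.3,0],"rot": [1.8,0.3,-0.25]},
  {"offset": [0,0,0],"rot": [1.8,0.3,-0.25]},
  {"offset": [0,0,0],"rot": [1.8,0.3,-0.25]},
  {"offset": [0,0,0],"rot": [1.8,0.3,-0.25]},
  {"offset": [0,0,0],"rot": [0,0,0]},
  {"offset": [0,0,0],"rot": [0,0,0]},
])

```text
clock: 3.58
position: [0.4469, 0.2166, 0.0978]
tcp_rot: [-1.285, -1.468, 1.198]
contact_force: [-0.1, 0.8, 0.0]
width: 0.0002
```

Run:
```python
from h import *
s,C=rel([.434,.212,.014],goal_R(12,8));print(s["position"],s["joint_pos"].round(3))
```

```text
rot deg total in tool [-0.2  -0.14 -0.27]
offset cm in tool now [-0.25  7.93  3.02]
[0.44688755 0.21660061 0.09775549] [ 0.367  0.42   1.955 -0.094  0.569 -1.266]
```

Emit:
apply_moves([
  {"offset": [0,1.3,0.5],"rot": [0,0,0]},
  {"offset": [0,1.3,0.5],"rot": [0,0,0]},
  {"offset": [0,1.3,0.5],"rot": [0,0,0]},
  {"offset": [0,1.3,0.5],"rot": [0,0,0]},
  {"offset": [0,1.3,0.5],"rot": [0,0,0]},
  {"offset": [-0.2,1.3,0.5],"rot": [0,0,0]},
  {"offset": [0,0,0],"rot": [0,0,0]},
  {"offset": [0,0,0],"rot": [0,0,0]},
  {"offset": [0,0,0],"rot": [0,0,0]},
])

```text
clock: 4.33
position: [0.4336, 0.2136, 0.0158]
tcp_rot: [-1.281, -1.469, 1.197]
contact_force: [-0.5, -0.3, 0.2]
width: 0.0003
```

Run:
```python
from h import *
s,C=rel([.468,.031,.014],goal_R(12,8));print(s["position"],s["joint_pos"].round(3),s["contact_force"].round(1))
P=robot.camera_params("wrist");cv2.imwrite("pics/w3.png",robot.capture("wrist")[:,:,::-1])
```

```text
rot deg total in tool [-0.27 -0.09 -0.12]
offset cm in tool now [-18.56   0.4   -0.84]
[0.43356881 0.21364266 0.01584215] [ 0.37   0.584  2.053 -0.159  0.31  -1.192] [-0.5 -0.3  0.2]
```

View pics/w3.png

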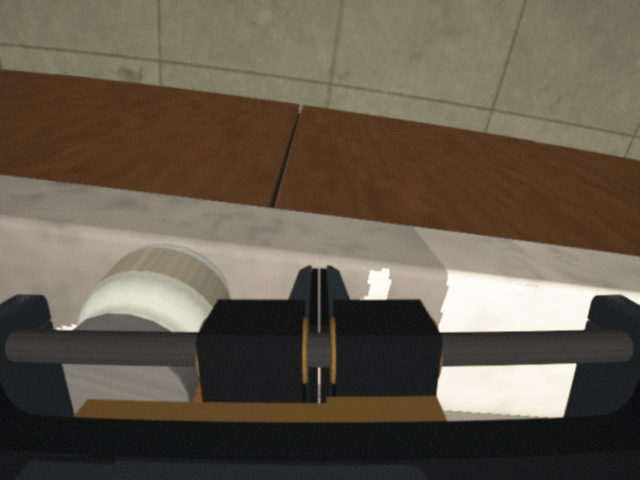

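Emit:
apply_moves([
  {"offset": [-1.0,0,-0.04],"rot": [0,0,0]},
  {"offset": [-1.0,0,-0.04],"rot": [0,0,0]},
  {"offset": [-1.0,0,-0.04],"rot": [0,0,0]},
  {"offset": [-1.0,0,-0.04],"rot": [0,0,0]},
  {"offset": [-1.0,0,-0.04],"rot": [0,0,0]},
  {"offset": [-0.8,0,-0.04],"rot": [0,0,0]},
  {"offset": [-0.4,0,-0.02],"rot": [0,0,0]},
  {"offset": [0,0,0],"rot": [0,0,0]},
  {"offset": [0,0,0],"rot": [0,0,0]},
])

```text
clock: 5.13
position: [0.4449, 0.1526, 0.0164]
tcp_rot: [-1.282, -1.469, 1.196]
contact_force: [-0.5, 0.5, -0.3]
width: 0.0002
```

Run:
```python
from h import *
s,C=rel([.468,.031,.014],goal_R(12,8));print(s["position"],s["joint_pos"].round(3),s["contact_force"].round(1))
w=robot.capture("wrist")[:,:,::-1];t=robot.capture("top")[:,:,::-1]
t=cv2.resize(t[222:270,230:430],(640,154),interpolation=cv2.INTER_CUBIC)
sc=cv2.resize(robot.capture("scene")[170:300,260:400,::-1],(640,594))
cv2.imwrite("pics/w4.png",np.vstack([t,cv2.resize(w,(560,420)) if 0 else cv2.resize(w,(640,440))]));cv2.imwrite("pics/s4.png",sc)
```

```text
rot deg total in tool [-0.26 -0.13 -0.11]
offset cm in tool now [-12.36   0.38  -0.56]
[0.44492578 0.15262267 0.01636504] [ 0.217  0.575  2.091 -0.065  0.272 -1.43 ] [-0.5  0.5 -0.3]
```

View pics/w4.png

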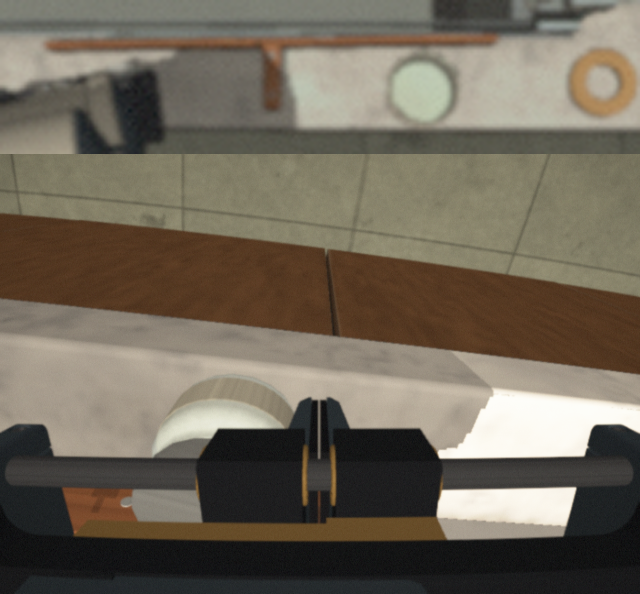

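View pics/s4.png

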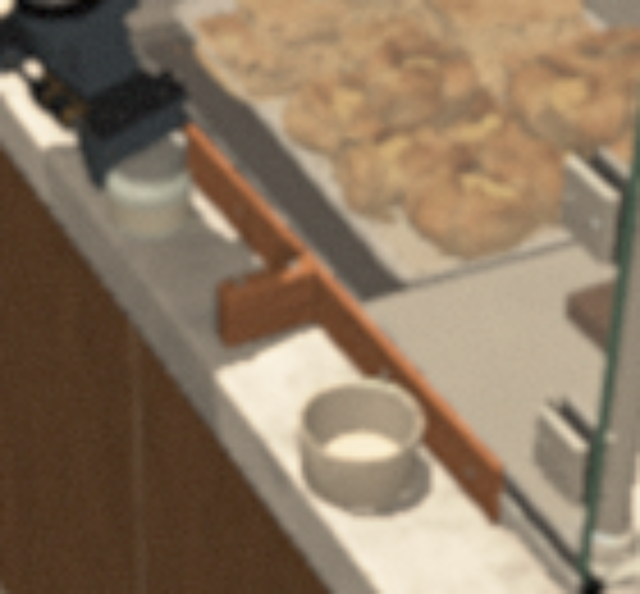

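The jar is upright and touching the finger's side, so I keep pushing.

Emit:
apply_moves([
  {"offset": [-1.0,0,-0.04],"rot": [0,0,0]},
  {"offset": [-1.0,0,-0.04],"rot": [0,0,0]},
  {"offset": [-1.0,0,-0.04],"rot": [0,0,0]},
  {"offset": [-1.0,0,-0.04],"rot": [0,0,0]},
  {"offset": [-1.0,0,-0.04],"rot": [0,0,0]},
  {"offset": [-1.0,0,-0.04],"rot": [0,0,0]},
  {"offset": [-1.0,0,-0.04],"rot": [0,0,0]},
  {"offset": [-1.0,0,-0.04],"rot": [0,0,0]},
  {"offset": [-0.8,0,-0.04],"rot": [0,0,0]},
  {"offset": [-0.4,0,0],"rot": [0,0,0]},
])

```text
clock: 6.12
position: [0.4609, 0.0615, 0.0168]
tcp_rot: [-1.281, -1.468, 1.197]
contact_force: [0.3, 2.0, 0.5]
width: 0.0003
```

Run:
```python
from h import *
s,C=rel([.468,.031,.014],goal_R(12,8));print(s["position"],s["joint_pos"].round(3),s["contact_force"].round(1))
w=robot.capture("wrist")[:,:,::-1]
sc=cv2.resize(robot.capture("scene")[190:270,270:370,::-1],(500,400))
cv2.imwrite("pics/w5.png",np.hstack([cv2.resize(w,(300,225)),np.zeros((225,500,3),np.uint8)]) if 0 else w);cv2.imwrite("pics/s5.png",sc)
```

```text
rot deg total in tool [-0.31 -0.11 -0.1 ]
offset cm in tool now [-3.12  0.33 -0.22]
[0.46089085 0.06153215 0.01675034] [-0.019  0.571  2.107  0.116  0.263 -1.837] [0.3 2.  0.5]
```

View pics/w5.png

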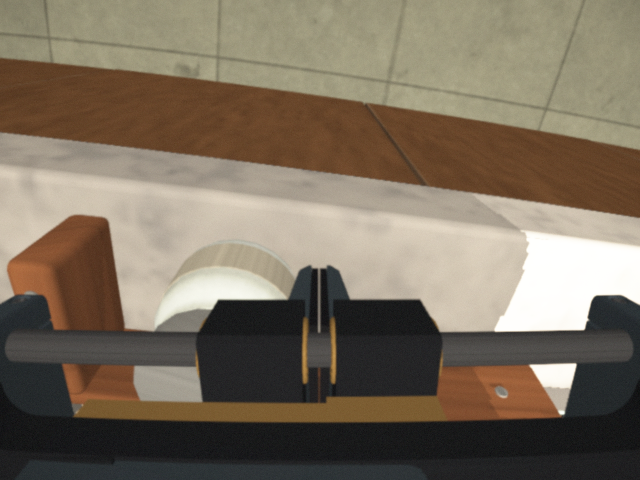

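View pics/s5.png

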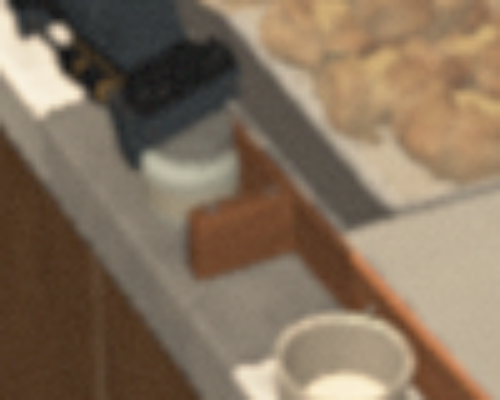

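Emit:
apply_moves([
  {"offset": [-0.4,0,-0.03],"rot": [0,0,0]},
  {"offset": [-0.4,0,-0.03],"rot": [0,0,0]},
  {"offset": [-0.4,0,-0.03],"rot": [0,0,0]},
  {"offset": [-0.4,0,-0.03],"rot": [0,0,0]},
  {"offset": [-0.3,0,-0.02],"rot": [0,0,0]},
  {"offset": [-0.3,0,-0.02],"rot": [0,0,0]},
  {"offset": [0,0,0],"rot": [0,0,0]},
])

```text
clock: 6.8
position: [0.4621, 0.0407, 0.0166]
tcp_rot: [-1.276, -1.465, 1.199]
contact_force: [-11.7, 11.2, 8.5]
width: 0.0002
```

Run:
```python
from h import *
s,C=rel([.468,.031,.014],goal_R(12,8));print(s["position"],s["joint_pos"].round(3),s["contact_force"].round(1))
w=robot.capture("wrist")[:,:,::-1]
cv2.imwrite("pics/w6.png",w)
```

```text
rot deg total in tool [-0.62 -0.11  0.  ]
offset cm in tool now [-1.04  0.35 -0.39]
[0.46208993 0.04068328 0.01661786] [-0.073  0.571  2.105  0.154  0.275 -1.926] [-11.7  11.2   8.5]
```

View pics/w6.png

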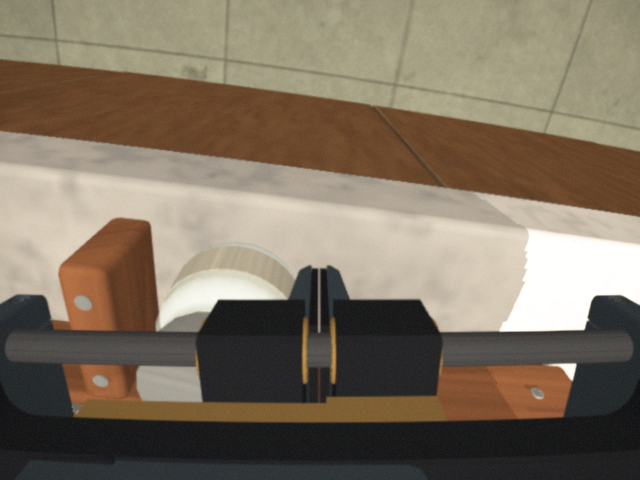

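Emit:
apply_moves([
  {"offset": [0.6,0,0.6],"rot": [0,0,0]},
  {"offset": [1.5,0,0.4],"rot": [0,0,0]},
  {"offset": [2.5,0,0],"rot": [0,0,0]},
  {"offset": [2.5,0,0],"rot": [0,0,0]},
  {"offset": [0,-2.5,-0.5],"rot": [0,0,0]},
  {"offset": [0,-3,-0.5],"rot": [0,0,0]},
  {"offset": [0,-3,-0.5],"rot": [0,0,0]},
  {"offset": [0,-3,0],"rot": [0,0,0]},
  {"offset": [0,0,0],"rot": [0,0,0]},
])

```text
clock: 7.6
position: [0.4385, 0.1085, 0.135]
tcp_rot: [-1.285, -1.474, 1.194]
contact_force: [1.2, -0.6, -0.5]
width: 0.0005
```

Run:
```python
from h import *
import pickle
s=robot.observe();print(s["position"],s["joint_pos"].round(3),s["contact_force"].round(1))
P=robot.camera_params("wrist");w=robot.capture("wrist")[:,:,::-1];pickle.dump(P,open("w7.pkl","wb"))
cv2.imwrite("pics/w7.png",w)
sc=cv2.resize(robot.capture("scene")[190:270,270:370,::-1],(750,600),interpolation=cv2.INTER_CUBIC);cv2.imwrite("pics/s7.png",sc)
```

```text
[0.43852796 0.1085495  0.13504699] [ 0.106  0.293  2.026  0.009  0.612 -1.609] [ 1.2 -0.6 -0.5]
```

View pics/w7.png

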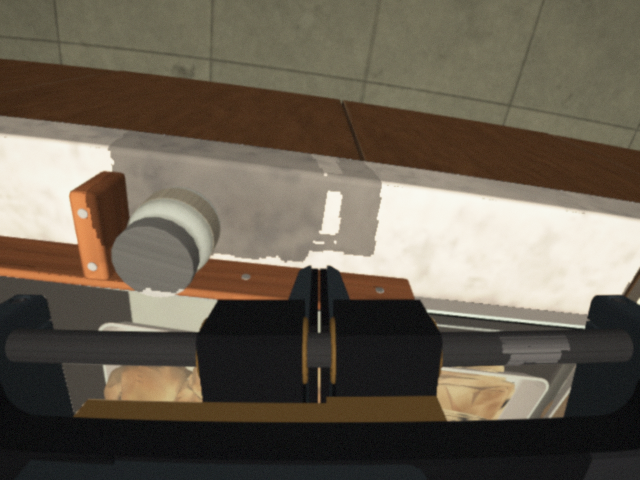

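View pics/s7.png

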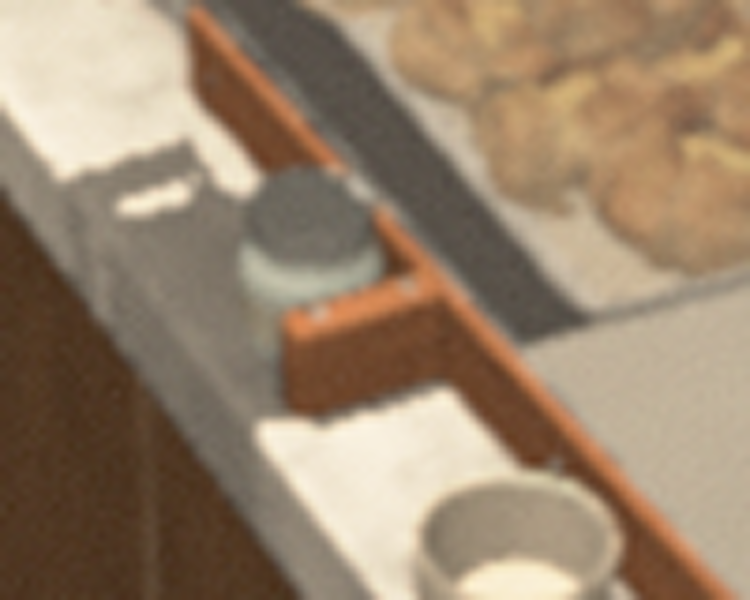

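Run:
```python
import cv2
t=cv2.imread("pics/w7.png");cv2.imwrite("pics/w7z.png",cv2.resize(t[160:310,40:240],None,fx=4,fy=4,interpolation=cv2.INTER_CUBIC))
```

```text
(no output)
```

View pics/w7z.png

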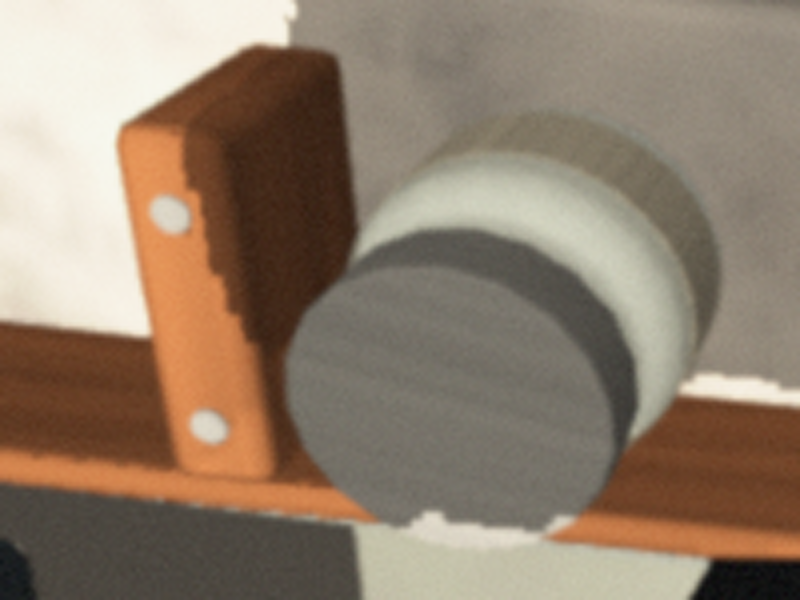

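Run:
```python
from h import *
import pickle
P=pickle.load(open("w7.pkl","rb"))
f=lambda x,y:(40+x/4-.4,160+y/4-.4)
for nm,p,z in [("lid",(452,405),.068),("lidL",(287,390),.068),("lidR",(618,425),.068),("divnearL",(125,150),.05),("divnearR",(222,150),.05),("divfarL",(178,455),.05),("divfarR",(273,455),.05),("bbfrontL",(0,456),.05),("bbfrontR",(640,520),.05),("footR",(800,408),0),("divfootR",(355,215),0),("divend foot",(255,45),.0)]: print(nm,onz("wrist",f(*p),z,P).round(4))
```

```text
lid [0.4725 0.0015 0.068 ]
lidL [ 0.4736 -0.0264  0.068 ]
lidR [0.4725 0.0293 0.068 ]
divnearL [ 0.4418 -0.0591  0.05  ]
divnearR [ 0.4396 -0.0422  0.05  ]
divfarL [ 0.5031 -0.0592  0.05  ]
divfarR [ 0.5004 -0.0408  0.05  ]
bbfrontL [ 0.5087 -0.0947  0.05  ]
bbfrontR [0.505  0.0277 0.05  ]
footR [0.5078 0.0488 0.    ]
divfootR [ 0.4744 -0.0447  0.    ]
divend foot [ 0.44   -0.0615  0.    ]
```

Lid centre measures (0.4725, 0.0015) against a divider mid-plane at about −0.050. So the jar rests on the backboard, but it's still about 10 mm short of the divider, having wedged on friction. I'll square the finger (yaw 0), move it further forward, and push purely sideways.

Run:
```python
from h import *
s,C=rel([.472,.085,.03],goal_R(12,0))
G=goal_R(12,0)
print("in goal frame",(100*G.inv().apply(np.array([.474,.085,.017])-s["position"])).round(2))
from fk import *
for p in [(.474,.085,.017),(.474,.03,.017)]: print(ik(p,G,s["joint_pos"]))
```

```text
rot deg total in tool [-0.12  7.72  1.55]
offset cm in tool now [-2.76 10.59 -0.89]
in goal frame [-2.33 11.97 -1.14]
(array([ 0.06305555,  0.57703066,  2.06971508, -0.04638288,  0.28610016,
       -1.46460452]), np.float64(2.5113189305869813e-11))
(array([-0.07372849,  0.57325665,  2.08827945,  0.05718165,  0.27159158,
       -1.69799865]), np.float64(5.094882848943882e-13))
```

Emit:
apply_moves([
  {"offset": [0,0,0],"rot": [0,3.85,0.78]},
  {"offset": [0,0,0],"rot": [0,3.85,0.78]},
  {"offset": [-0.4,2,-0.2],"rot": [0,0,0]},
  {"offset": [-0.4,2,-0.2],"rot": [0,0,0]},
  {"offset": [-0.4,2,-0.2],"rot": [0,0,0]},
  {"offset": [-0.4,2,-0.2],"rot": [0,0,0]},
  {"offset": [-0.4,2,-0.2],"rot": [0,0,0]},
  {"offset": [-0.3,2,-0.14],"rot": [0,0,0]},
  {"offset": [0,0,0],"rot": [0,0,0]},
  {"offset": [0,0,0],"rot": [0,0,0]},
])

```text
clock: 8.53
position: [0.4715, 0.085, 0.0141]
tcp_rot: [-1.356, -1.355, 1.108]
contact_force: [-0.1, -0.3, 0.1]
width: 0.0007
```

Run:
```python
from h import *
s,C=rel([.475,.04,.017],goal_R(12,0));print(s["position"],s["contact_force"].round(1))
```

```text
rot deg total in tool [-0.52 -0.   -0.06]
offset cm in tool now [-4.5  -0.21 -0.4 ]
[0.47154293 0.08498078 0.01407958] [-0.1 -0.3  0.1]
```

Now push along −y, ending slowly.

Emit:
apply_moves([
  {"offset": [-0.9,-0.05,-0.08],"rot": [0,0,0]},
  {"offset": [-0.9,-0.05,-0.08],"rot": [0,0,0]},
  {"offset": [-0.9,-0.05,-0.08],"rot": [0,0,0]},
  {"offset": [-0.7,-0.05,-0.08],"rot": [0,0,0]},
  {"offset": [-0.4,0,0],"rot": [0,0,0]},
  {"offset": [-0.3,0,0],"rot": [0,0,0]},
  {"offset": [-0.3,0,0],"rot": [0,0,0]},
  {"offset": [-0.3,0,0],"rot": [0,0,0]},
  {"offset": [-0.3,0,0],"rot": [0,0,0]},
  {"offset": [0,0,0],"rot": [0,0,0]},
])

```text
clock: 9.37
position: [0.4756, 0.0352, 0.0184]
tcp_rot: [-1.359, -1.358, 1.106]
contact_force: [0.0, 1.0, 0.6]
width: 0.0004
```

Run:
```python
from h import *
s,C=rel([.475,.04,.017],goal_R(12,0));print(s["position"],s["contact_force"].round(1))
w=robot.capture("wrist")[:,:,::-1];cv2.imwrite("pics/w8.png",w)
```

```text
rot deg total in tool [-0.27  0.04 -0.03]
offset cm in tool now [0.48 0.13 0.09]
[0.47562467 0.03519584 0.01841519] [0.  1.  0.6]
```

View pics/w8.png

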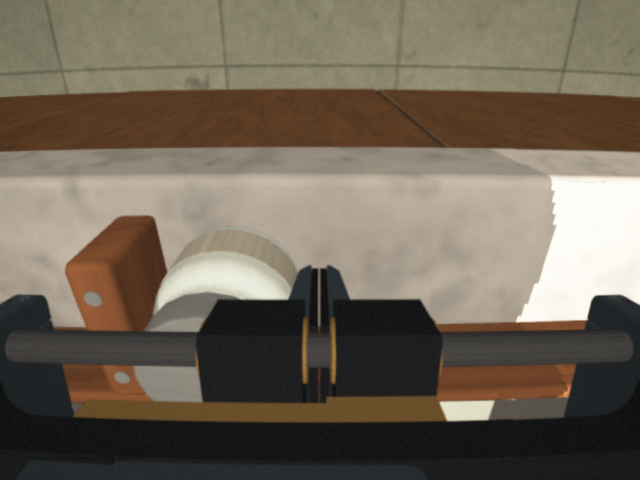

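Emit:
apply_moves([
  {"offset": [-0.25,0,0],"rot": [0,0,0]},
  {"offset": [-0.25,0,0],"rot": [0,0,0]},
  {"offset": [-0.2,0,0],"rot": [0,0,0]},
  {"offset": [0,0,0],"rot": [0,0,0]},
])

```text
clock: 9.75
position: [0.475, 0.0299, 0.0183]
tcp_rot: [-1.356, -1.359, 1.106]
contact_force: [1.1, 46.3, 9.3]
width: 0.0003
```

Emit:
apply_moves([
  {"offset": [0.3,0,0],"rot": [0,0,0]},
  {"offset": [0.8,0,0],"rot": [0,0,0]},
  {"offset": [2.5,0,0],"rot": [0,0,0]},
  {"offset": [3,0,0.5],"rot": [0,0,0]},
  {"offset": [0,-2.5,0.5],"rot": [0,0,0]},
  {"offset": [0,-3,0.5],"rot": [0,0,0]},
  {"offset": [0,-3,0.5],"rot": [0,0,0]},
  {"offset": [0,-3,0],"rot": [0,0,0]},
  {"offset": [0,0,0],"rot": [0,0,0]},
])

```text
clock: 10.5
position: [0.4329, 0.0945, 0.1306]
tcp_rot: [-1.361, -1.362, 1.104]
contact_force: [1.6, 0.4, -0.1]
width: 0.0003
```

Run:
```python
from h import *
import pickle
s=robot.observe();print(s["position"],s["joint_pos"].round(3),s["contact_force"].round(1))
P=robot.camera_params("wrist");w=robot.capture("wrist")[:,:,::-1];pickle.dump(P,open("w9.pkl","wb"))
cv2.imwrite("pics/w9.png",w)
cv2.imwrite("pics/w9z.png",cv2.resize(w[160:310,40:240],None,fx=4,fy=4,interpolation=cv2.INTER_CUBIC))
sc=cv2.resize(robot.capture("scene")[190:270,270:370,::-1],(750,600),interpolation=cv2.INTER_CUBIC);cv2.imwrite("pics/s9.png",sc)
```

```text
[0.43292224 0.09445217 0.13064091] [ 0.096  0.294  2.046 -0.036  0.594 -1.448] [ 1.6  0.4 -0.1]
```

View pics/w9z.png

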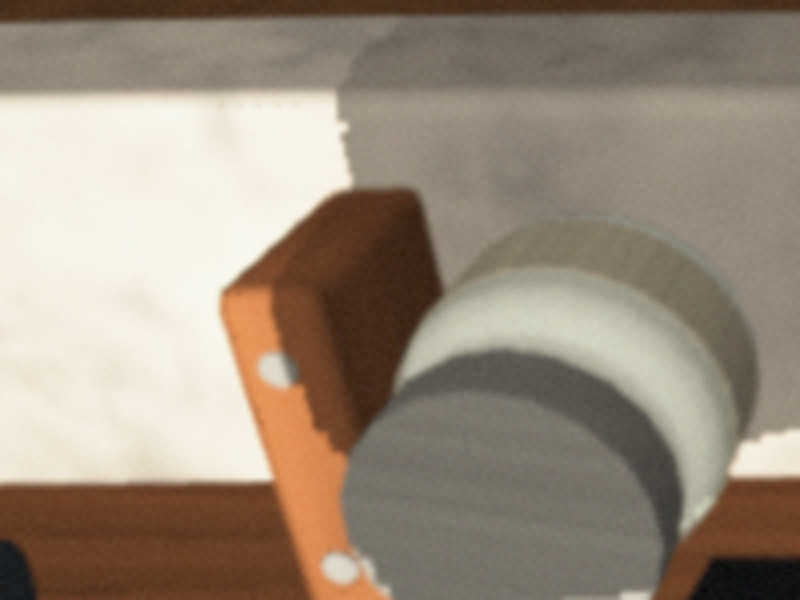

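View pics/s9.png

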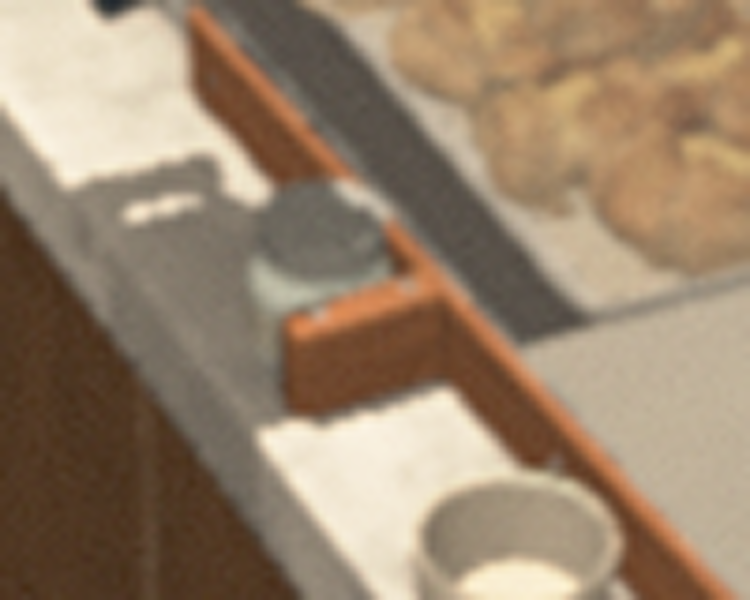

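Run:
```python
from fk import *
G=goal_R(4,0);s=robot.observe()
for p in [(.41,-.008,.12),(.41,-.008,.022),(.426,-.008,.022)]: 
  q,e=ik(p,G,s["joint_pos"]);print(q.round(2),e)
rel([.40,-.008,.11],G)
print("goal frame",(100*G.inv().apply(np.array([.405,-.008,.025])-s["position"])).round(2))
P=__import__("pickle").load(open("w9.pkl","rb"))
f=lambda x,y:(40+x/4-.4,160+y/4-.4)
for nm,p,z in [("lidL",(343,500),.068),("lidR",(667,540),.068),("lidtop",(500,388),.068),("divnearL",(232,310),.05),("divnearR",(325,310),.05),("bbfoot",(200,484),0),("bbfootR",(790,478),0)]: print(nm,onz("wrist",f(*p),z,P).round(4))
```

```text
[-0.18  0.32  2.02  0.02  0.73 -1.76] 1.1102230246251565e-15
[-0.18  0.54  2.12  0.03  0.42 -1.77] 3.885780586188048e-15
[-0.17  0.54  2.08  0.03  0.45 -1.76] 9.643180698404305e-11
rot deg total in tool [ 7.85  0.03 -0.03]
offset cm in tool now [-10.22   1.05   3.61]
goal frame [-10.22  10.05   3.52]
lidL [ 0.468  -0.0367  0.068 ]
lidR [0.4757 0.0181 0.068 ]
lidtop [ 0.4458 -0.0051  0.068 ]
divnearL [ 0.441  -0.0582  0.05  ]
divnearR [ 0.441  -0.0415  0.05  ]
bbfoot [ 0.5109 -0.1112  0.    ]
bbfootR [0.5083 0.0232 0.    ]
```

View pics/w9.png

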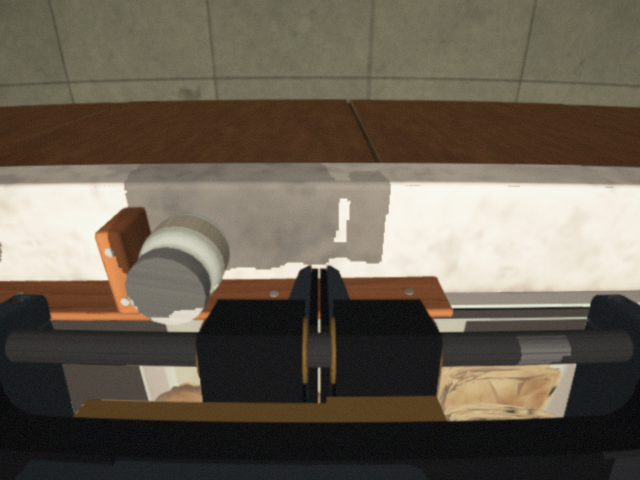

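Emit:
apply_moves([
  {"offset": [-2.55,0.2,0.9],"rot": [3.9,0,0]},
  {"offset": [-2.55,0.2,0.9],"rot": [3.9,0,0]},
  {"offset": [-2.55,0.2,0.85],"rot": [0,0,0]},
  {"offset": [-2.55,0.2,0.85],"rot": [0,0,0]},
  {"offset": [0,2,0],"rot": [0,0,0]},
  {"offset": [0,2,0],"rot": [0,0,0]},
  {"offset": [0,2,0],"rot": [0,0,0]},
  {"offset": [0,2,0],"rot": [0,0,0]},
  {"offset": [0,1,0],"rot": [0,0,0]},
  {"offset": [0,0,0],"rot": [0,0,0]},
])

```text
clock: 11.43
position: [0.4036, -0.0078, 0.0221]
tcp_rot: [-1.256, -1.256, 1.179]
contact_force: [-1.1, -0.8, 0.2]
width: 0.0001
```

Run:
```python
from h import *
s,C=rel([.427,-.009,.024],goal_R(4,0));print(s["position"],s["joint_pos"].round(2),s["contact_force"].round(1))
w=robot.capture("wrist")[:,:,::-1];cv2.imwrite("pics/w10.png",w)
```

```text
rot deg total in tool [-0.38 -0.01  0.  ]
offset cm in tool now [-0.12 -0.04 -2.35]
[ 0.40361022 -0.00779291  0.02213503] [-0.18  0.54  2.13  0.03  0.42 -1.77] [-1.1 -0.8  0.2]
```

View pics/w10.png

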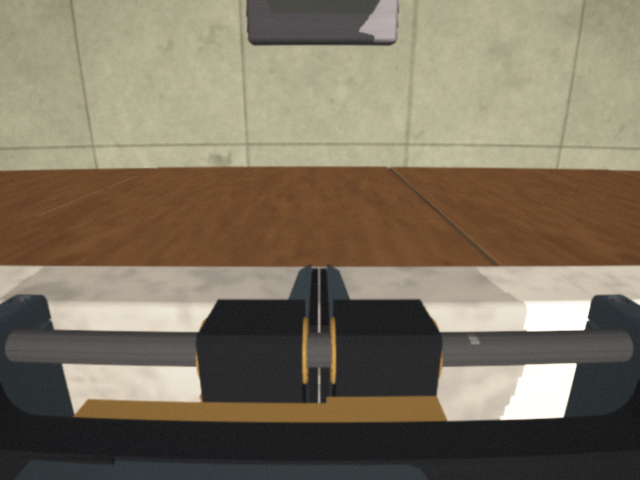

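Fingers are in front of the jar over the edge. Nudge forward (tool −z).

Emit:
apply_moves([
  {"offset": [0,0,-0.5],"rot": [0,0,0]},
  {"offset": [0,0,-0.5],"rot": [0,0,0]},
  {"offset": [0,0,-0.4],"rot": [0,0,0]},
  {"offset": [0,0,-0.3],"rot": [0,0,0]},
  {"offset": [0,0,-0.25],"rot": [0,0,0]},
  {"offset": [0,0,-0.25],"rot": [0,0,0]},
  {"offset": [0,0,0],"rot": [0,0,0]},
])

```text
clock: 12.07
position: [0.4264, -0.0077, 0.0264]
tcp_rot: [-1.258, -1.258, 1.178]
contact_force: [-2.4, -0.5, 1.6]
width: 0.0006
```

Emit:
apply_moves([
  {"offset": [0,0,-0.2],"rot": [0,0,0]},
  {"offset": [0,0,-0.2],"rot": [0,0,0]},
  {"offset": [0,0,0],"rot": [0,0,0]},
])

```text
clock: 12.32
position: [0.4269, -0.0074, 0.0262]
tcp_rot: [-1.253, -1.254, 1.18]
contact_force: [-18.1, -5.2, 13.4]
width: 0.0006
```

Emit:
apply_moves([
  {"offset": [0,0,0.3],"rot": [0,0,0]},
  {"offset": [0,0,0.8],"rot": [0,0,0]},
  {"offset": [0,0,1.0],"rot": [0,0,0]},
  {"offset": [0,-2.5,0.3],"rot": [0,0,0]},
  {"offset": [0,-3,0],"rot": [0,0,0]},
  {"offset": [0,-3,0],"rot": [0,0,0]},
  {"offset": [2,-3,0],"rot": [0,0,0]},
  {"offset": [3.5,0,0],"rot": [0,0,0]},
  {"offset": [3.5,0,0],"rot": [0,0,0]},
  {"offset": [0,0,0],"rot": [0,0,0]},
])

```text
clock: 13.15
position: [0.3986, 0.0865, 0.1402]
tcp_rot: [-1.259, -1.263, 1.178]
contact_force: [-0.1, -1.3, -0.0]
width: 0.0005
```

Run:
```python
from h import *
import pickle
s=robot.observe();print(s["position"],s["joint_pos"].round(3),s["contact_force"].round(1))
P=robot.camera_params("wrist");w=robot.capture("wrist")[:,:,::-1];pickle.dump(P,open("w11.pkl","wb"))
cv2.imwrite("pics/w11.png",w)
sc=cv2.resize(robot.capture("scene")[190:270,270:370,::-1],(750,600),interpolation=cv2.INTER_CUBIC);cv2.imwrite("pics/s11.png",sc)
```

```text
[0.39858652 0.08654986 0.14016012] [ 0.071  0.276  2.    -0.006  0.796 -1.499] [-0.1 -1.3 -0. ]
```

View pics/w11.png

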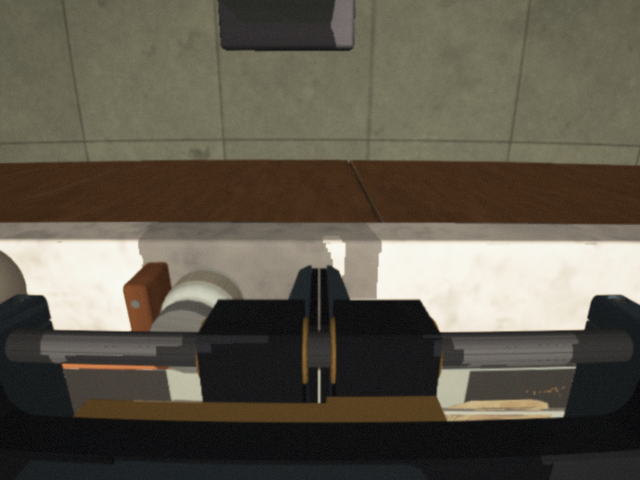

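View pics/s11.png

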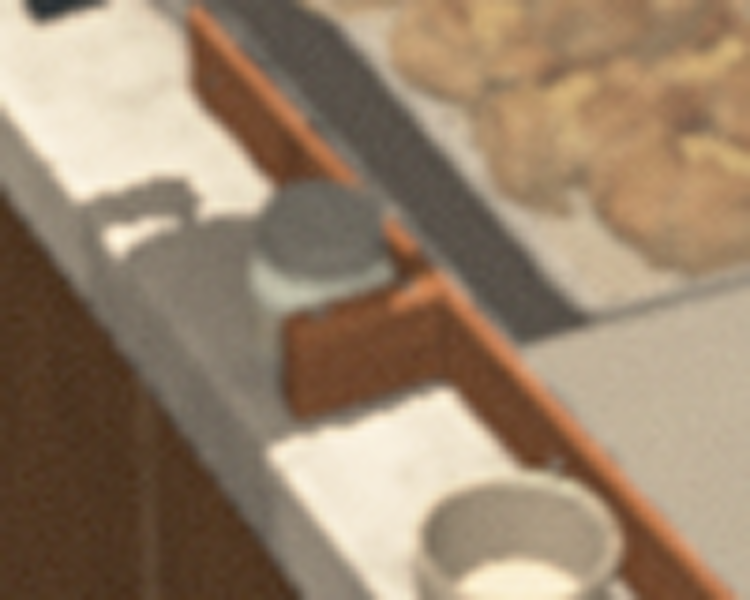

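Run:
```python
from fk import *
G=goal_R(12,-4);s=robot.observe()
for p in [(.44,-.305,.13),(.462,-.305,.016),(.47,-.16,.016)]: 
  q,e=ik(p,G,s["joint_pos"]);print(q.round(2),e)
rel([.44,-.305,.13],G)
```

```text
[-0.81  0.41  1.82  0.2   0.77 -2.45] 2.220446049250313e-15
[-0.78  0.63  1.87  0.28  0.5  -2.52] 2.09277040141842e-14
[-0.51  0.59  2.03  0.26  0.35 -2.25] 6.768474669627267e-12
rot deg total in tool [-8.09  4.17  0.54]
offset cm in tool now [-38.84   1.26  -3.94]
```

Emit:
apply_moves([
  {"offset": [-3.8,0,0],"rot": [0,0,0]},
  {"offset": [-3.8,0,0],"rot": [0,0,0]},
  {"offset": [-3.8,0,0],"rot": [0,0,0]},
  {"offset": [-3.8,0,0],"rot": [0,0,0]},
  {"offset": [-3.8,0,0],"rot": [0,0,0]},
  {"offset": [-3.8,0,0],"rot": [0,0,0]},
  {"offset": [-3.8,0,0],"rot": [0,0,0]},
  {"offset": [-3.8,0,0],"rot": [0,0,0]},
  {"offset": [-3.8,0,0],"rot": [0,0,0]},
  {"offset": [-3.0,0,0],"rot": [0,0,0]},
])

```text
clock: 14.08
position: [0.3976, -0.2936, 0.1396]
tcp_rot: [-1.261, -1.257, 1.175]
contact_force: [0.2, 1.2, 0.4]
width: 0.0007
```

Emit:
apply_moves([
  {"offset": [0,0.6,-2],"rot": [-2.7,1.4,0.18]},
  {"offset": [0,0.6,-2],"rot": [-2.7,1.4,0.18]},
  {"offset": [0,0,0],"rot": [-2.7,1.4,0.18]},
  {"offset": [0,0,0],"rot": [0,0,0]},
  {"offset": [0,0,0],"rot": [0,0,0]},
])

```text
clock: 14.5
position: [0.4384, -0.2906, 0.1311]
tcp_rot: [-1.399, -1.299, 1.054]
contact_force: [-0.2, 0.0, 0.3]
width: 0.0002
```

Run:
```python
from h import *
import pickle
s,C=rel([.462,-.305,.016],goal_R(12,-4));print(s["position"],s["joint_pos"].round(3),s["contact_force"].round(1))
P=robot.camera_params("wrist");w=robot.capture("wrist")[:,:,::-1];pickle.dump(P,open("w12.pkl","wb"))
cv2.imwrite("pics/w12.png",w)
```

```text
rot deg total in tool [-0.14 -0.29 -0.02]
offset cm in tool now [-1.26 11.77 -0.05]
[ 0.43837069 -0.29064714  0.13110044] [-0.791  0.398  1.84   0.199  0.757 -2.422] [-0.2  0.   0.3]
```

View pics/w12.png

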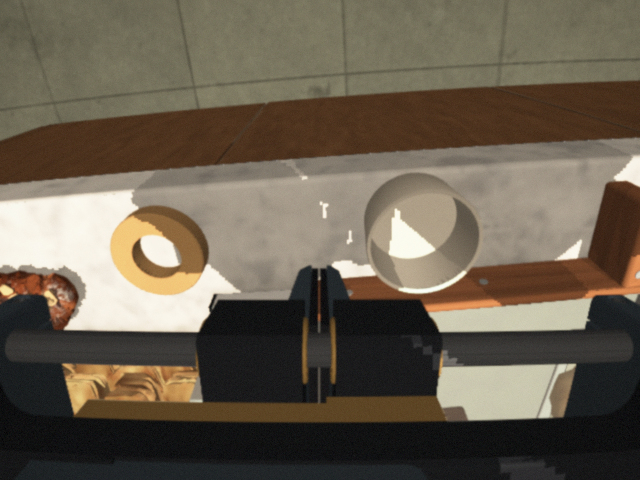

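Wrist view: ramekin rim spans x 366–480 and y about 185–292, and the tape roll is clear at (160,250). The spot where the fingers come down is empty.

Run:
```python
from h import *
import pickle
P=pickle.load(open("w12.pkl","rb"))
print(proj("wrist",[.459,-.218,.048],P),proj("wrist",[.459,-.259,.048],P),proj("wrist",[.459,-.177,.048],P),proj("wrist",[.5,-.218,.048],P),proj("wrist",[.418,-.218,.048],P))
for p in [(366,240),(480,235),(423,292)]: print(onz("wrist",p,.048,P).round(4))
```

```text
[425.0978384  244.81876348] [366.05704305 248.73161374] [483.76789047 240.89636123] [421.98512963 293.13662318] [428.41558498 189.01649796]
[ 0.4521 -0.2589  0.048 ]
[ 0.4542 -0.1802  0.048 ]
[ 0.499  -0.2173  0.048 ]
```

Emit:
apply_moves([
  {"offset": [-0.3,2,0],"rot": [0,0,0]},
  {"offset": [-0.3,2,0],"rot": [0,0,0]},
  {"offset": [-0.3,2,0],"rot": [0,0,0]},
  {"offset": [-0.3,2,0],"rot": [0,0,0]},
  {"offset": [0,2,0],"rot": [0,0,0]},
  {"offset": [0,1.7,0],"rot": [0,0,0]},
  {"offset": [0,0,0],"rot": [0,0,0]},
  {"offset": [0,0,0],"rot": [0,0,0]},
])

```text
clock: 15.22
position: [0.4633, -0.3038, 0.0169]
tcp_rot: [-1.398, -1.301, 1.054]
contact_force: [-0.0, 0.5, 0.0]
width: 0.0005
```

Run:
```python
from h import *
s,C=rel([.472,-.158,.017],goal_R(12,-4));print(s["position"],s["joint_pos"].round(3),s["contact_force"].round(1))
```

```text
rot deg total in tool [-0.09 -0.17  0.02]
offset cm in tool now [14.6  -0.04  0.18]
[ 0.46325605 -0.30376508  0.01686435] [-0.774  0.628  1.867  0.28   0.505 -2.509] [-0.   0.5  0. ]
```

Emit:
apply_moves([
  {"offset": [1.2,0,0],"rot": [0,0,0]},
  {"offset": [1.2,0,0],"rot": [0,0,0]},
  {"offset": [1.0,0,0],"rot": [0,0,0]},
  {"offset": [1.0,0,0],"rot": [0,0,0]},
  {"offset": [1.0,0,0],"rot": [0,0,0]},
  {"offset": [1.0,0,0],"rot": [0,0,0]},
  {"offset": [1.0,0,0],"rot": [0,0,0]},
  {"offset": [1.0,0,0],"rot": [0,0,0]},
  {"offset": [0.8,0,0],"rot": [0,0,0]},
  {"offset": [0.4,0,0],"rot": [0,0,0]},
])

```text
clock: 16.05
position: [0.4705, -0.2069, 0.0171]
tcp_rot: [-1.4, -1.302, 1.054]
contact_force: [-0.6, -3.5, 3.9]
width: 0.0001
```

Run:
```python
from h import *
s,C=rel([.472,-.158,.017],goal_R(12,-4));print(s["position"],s["joint_pos"].round(3),s["contact_force"].round(1))
w=robot.capture("wrist")[:,:,::-1]
cv2.imwrite("pics/w13.png",w)
sc=cv2.resize(robot.capture("scene")[190:290,290:390,::-1],(600,600),interpolation=cv2.INTER_CUBIC);cv2.imwrite("pics/s13.png",sc)
```

```text
rot deg total in tool [-0.02 -0.17 -0.02]
offset cm in tool now [ 4.89 -0.03  0.21]
[ 0.47051638 -0.20687415  0.01712574] [-0.604  0.598  1.98   0.276  0.397 -2.347] [-0.6 -3.5  3.9]
```

View pics/w13.png

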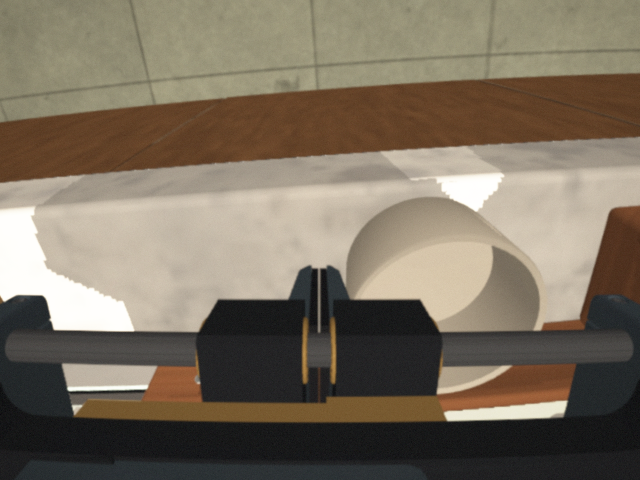

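View pics/s13.png

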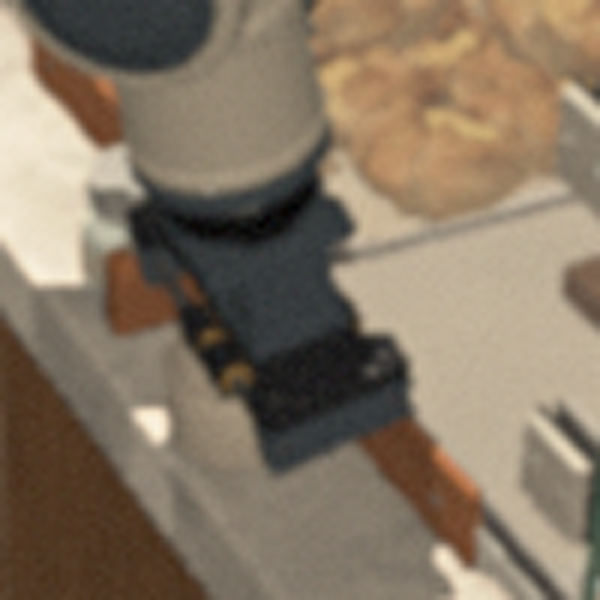

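Ramekin upright and sliding beside the finger. I continue, slowing down near the divider.

Emit:
apply_moves([
  {"offset": [0.8,0,0.05],"rot": [0,0,0]},
  {"offset": [0.8,0,0.05],"rot": [0,0,0]},
  {"offset": [0.8,0,0.05],"rot": [0,0,0]},
  {"offset": [0.6,0,0.03],"rot": [0,0,0]},
  {"offset": [0.4,0,0],"rot": [0,0,0]},
  {"offset": [0.3,0,0],"rot": [0,0,0]},
  {"offset": [0.3,0,0],"rot": [0,0,0]},
  {"offset": [0,0,0],"rot": [0,0,0]},
])

```text
clock: 16.82
position: [0.4717, -0.1677, 0.0167]
tcp_rot: [-1.4, -1.302, 1.054]
contact_force: [0.5, 0.7, -0.2]
width: 0.0001
```

Run:
```python
from h import *
s,C=rel([.472,-.158,.017],goal_R(12,-4));print(s["position"],s["contact_force"].round(1))
w=robot.capture("wrist")[:,:,::-1]
cv2.imwrite("pics/w14.png",w)
```

```text
rot deg total in tool [-0.02 -0.2  -0.03]
offset cm in tool now [ 0.97 -0.03  0.04]
[ 0.47173271 -0.16768126  0.01673795] [ 0.5  0.7 -0.2]
```

View pics/w14.png

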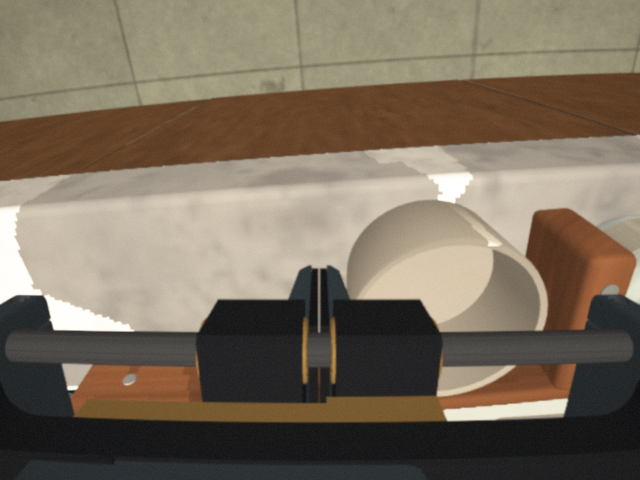

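Emit:
apply_moves([
  {"offset": [0.25,0,0],"rot": [0,0,0]},
  {"offset": [0.25,0,0],"rot": [0,0,0]},
  {"offset": [0.25,0,0],"rot": [0,0,0]},
  {"offset": [0,0,0],"rot": [0,0,0]},
])

```text
clock: 17.2
position: [0.4722, -0.1603, 0.0167]
tcp_rot: [-1.4, -1.301, 1.054]
contact_force: [-0.3, -0.5, -0.1]
width: 0.0003
```

Emit:
apply_moves([
  {"offset": [0.2,0,0],"rot": [0,0,0]},
  {"offset": [0.2,0,0],"rot": [0,0,0]},
  {"offset": [0,0,0],"rot": [0,0,0]},
])

```text
clock: 17.45
position: [0.4726, -0.1564, 0.0168]
tcp_rot: [-1.401, -1.301, 1.054]
contact_force: [0.3, -0.6, -0.4]
width: 0.001
```

Emit:
apply_moves([
  {"offset": [0.2,0,0],"rot": [0,0,0]},
  {"offset": [0.15,0,0],"rot": [0,0,0]},
  {"offset": [0,0,0],"rot": [0,0,0]},
])

```text
clock: 17.7
position: [0.4737, -0.1546, 0.0171]
tcp_rot: [-1.404, -1.302, 1.054]
contact_force: [-5.6, -18.2, -1.2]
width: 0.0008
```

Run:
```python
from h import *
s=robot.observe();print(s["position"],s["contact_force"].round(1))
cv2.imwrite("pics/w15.png",robot.capture("wrist")[:,:,::-1])
```

```text
[ 0.473749   -0.15456257  0.01708283] [ -5.6 -18.2  -1.2]
```

View pics/w15.png

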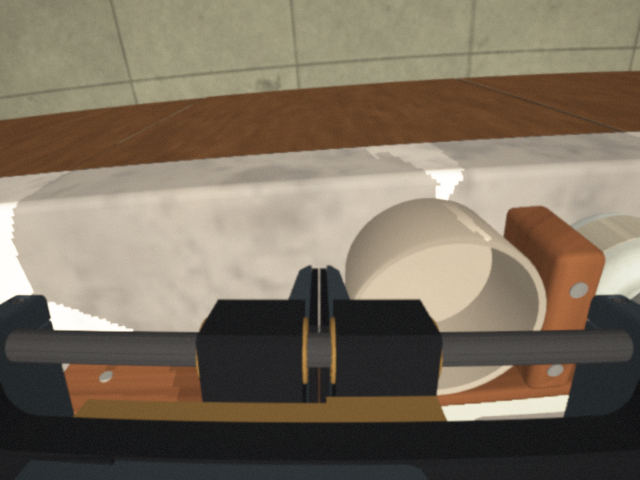

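Emit:
apply_moves([
  {"offset": [-0.3,0,0],"rot": [0,0,0]},
  {"offset": [-0.8,0,0],"rot": [0,0,0]},
  {"offset": [-2.5,0,0],"rot": [0,0,0]},
  {"offset": [-2.5,0,0.5],"rot": [0,0,0]},
  {"offset": [0,-2.5,0.5],"rot": [0,0,0]},
  {"offset": [0,-3,0.5],"rot": [0,0,0]},
  {"offset": [0,-3,0.5],"rot": [0,0,0]},
  {"offset": [0,-2,1],"rot": [0,0,0]},
  {"offset": [0,0,0],"rot": [0,0,0]},
])

```text
clock: 18.5
position: [0.4163, -0.2107, 0.116]
tcp_rot: [-1.404, -1.302, 1.054]
contact_force: [0.2, -0.2, -0.6]
width: 0.0005
```

Run:
```python
from fk import *
import pickle
G=goal_R(4,0)
s,C=rel([.39,-.105,.12],G);print(s["position"],s["contact_force"].round(1))
print("goal frame",(100*G.inv().apply(np.array([.392,-.105,.026])-s["position"])).round(2))
for p in [(.39,-.105,.1),(.392,-.105,.024),(.415,-.105,.024)]: print(ik(p,G,s["joint_pos"]))
P=robot.camera_params("wrist");pickle.dump(P,open("w16.pkl","wb"))
cv2.imwrite("pics/w16.png",robot.capture("wrist")[:,:,::-1])
```

```text
rot deg total in tool [ 8.12 -4.18 -0.68]
offset cm in tool now [10.35 -1.12  3.24]
[ 0.41628814 -0.21071327  0.11602299] [ 0.2 -0.2 -0.6]
goal frame [10.57  8.81  3.05]
(array([-0.43734605,  0.35258859,  2.05814213,  0.04773048,  0.66816073,
       -2.04467444]), np.float64(4.440892098500626e-15))
(array([-0.43510666,  0.53109313,  2.12743345,  0.07209337,  0.42071363,
       -2.07078668]), np.float64(3.552713678800501e-15))
(array([-0.41082749,  0.54258671,  2.07383351,  0.06258311,  0.46193813,
       -2.03675941]), np.float64(5.713779449578738e-10))
```

View pics/w16.png

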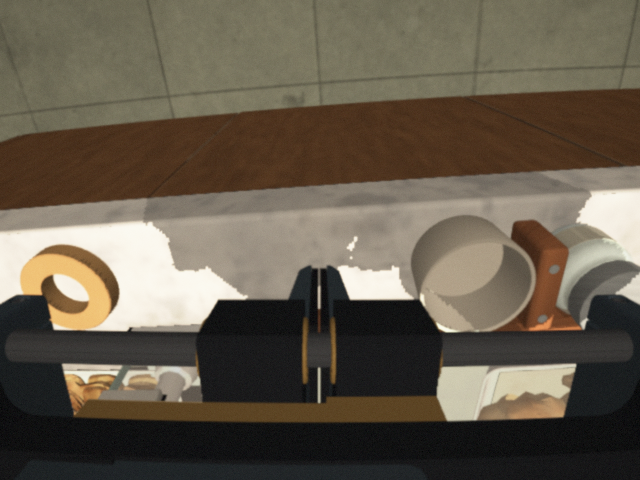

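Both dishes are upright against the divider. Next I go in front of the ramekin for the backboard nudge.

Emit:
apply_moves([
  {"offset": [1,-0.3,1.6],"rot": [2.7,-1.4,-0.22]},
  {"offset": [2.3,-0.3,1.5],"rot": [2.7,-1.4,-0.22]},
  {"offset": [2.3,0,0],"rot": [2.7,-1.4,-0.22]},
  {"offset": [2.5,0,0],"rot": [0,0,0]},
  {"offset": [2.4,2,0],"rot": [0,0,0]},
  {"offset": [0,2,0],"rot": [0,0,0]},
  {"offset": [0,2,0],"rot": [0,0,0]},
  {"offset": [0,2,0],"rot": [0,0,0]},
  {"offset": [0,0,0],"rot": [0,0,0]},
])

```text
clock: 19.3
position: [0.3929, -0.1027, 0.0306]
tcp_rot: [-1.253, -1.259, 1.176]
contact_force: [-0.7, 0.4, 0.7]
width: 0.0002
```

Run:
```python
from h import *
s,C=rel([.415,-.104,.025],goal_R(4,0));print(s["position"],s["contact_force"].round(1))
```

```text
rot deg total in tool [-0.33  0.05  0.19]
offset cm in tool now [-0.14  0.7  -2.17]
[ 0.39289934 -0.10267849  0.0306169 ] [-0.7  0.4  0.7]
```

Emit:
apply_moves([
  {"offset": [0,0.7,-0.4],"rot": [0,0,0]},
  {"offset": [0,0,-0.5],"rot": [0,0,0]},
  {"offset": [0,0,-0.4],"rot": [0,0,0]},
  {"offset": [0,0,-0.3],"rot": [0,0,0]},
  {"offset": [0,0,-0.25],"rot": [0,0,0]},
  {"offset": [0,0,-0.25],"rot": [0,0,0]},
  {"offset": [0,0,0],"rot": [0,0,0]},
])

```text
clock: 19.88
position: [0.4119, -0.1027, 0.0283]
tcp_rot: [-1.252, -1.257, 1.178]
contact_force: [-22.2, -12.1, 9.7]
width: 0.0006
```

Emit:
apply_moves([
  {"offset": [0,0,0.3],"rot": [0,0,0]},
  {"offset": [0,0,0.8],"rot": [0,0,0]},
  {"offset": [0,0,1.5],"rot": [0,0,0]},
  {"offset": [0,-2,1.0],"rot": [0,0,0]},
  {"offset": [0,-3,0],"rot": [0,0,0]},
  {"offset": [0,-3.5,0],"rot": [0,0,0]},
  {"offset": [0,-3.5,0],"rot": [0,0,0]},
  {"offset": [0,-3.5,0],"rot": [-6,0,0]},
  {"offset": [0,-3.5,0],"rot": [-6,0,0]},
  {"offset": [0,0,0],"rot": [-6,0,0]},
])

```text
clock: 20.72
position: [0.3647, -0.1044, 0.2202]
tcp_rot: [-1.49, -1.489, 1.007]
contact_force: [0.5, 0.0, -2.0]
width: 0.0004
```

Emit:
apply_moves([
  {"offset": [-2.5,0,0],"rot": [-4,0,0]},
  {"offset": [-2.5,0,0],"rot": [-4,0,0]},
  {"offset": [-2.5,0,0],"rot": [0,0,0]},
  {"offset": [-2.5,0,0],"rot": [0,0,0]},
  {"offset": [0,0,0],"rot": [0,0,0]},
  {"offset": [0,0,0],"rot": [0,0,0]},
])

```text
clock: 21.22
position: [0.3631, -0.1867, 0.2133]
tcp_rot: [-1.537, -1.548, 0.945]
contact_force: [-1.0, 0.3, -0.5]
width: 0.0007
```

Run:
```python
from h import *
import pickle
s=robot.observe();print(s["position"],s["joint_pos"].round(2),s["contact_force"].round(1))
P=robot.camera_params("wrist");pickle.dump(P,open("w17.pkl","wb"))
cv2.imwrite("pics/w17.png",robot.capture("wrist")[:,:,::-1])
sc=robot.capture("scene")[:,:,::-1];cv2.imwrite("pics/s17.png",cv2.resize(sc[190:290,270:400],(780,600),interpolation=cv2.INTER_CUBIC))
t=robot.capture("top")[:,:,::-1];cv2.imwrite("pics/t17.png",cv2.resize(t[222:270,230:430],None,fx=4,fy=4,interpolation=cv2.INTER_CUBIC))
```

```text
[ 0.3631005  -0.18665066  0.21334303] [-0.96  0.06  2.15  0.58  0.75 -2.93] [-1.   0.3 -0.5]
```

View pics/w17.png

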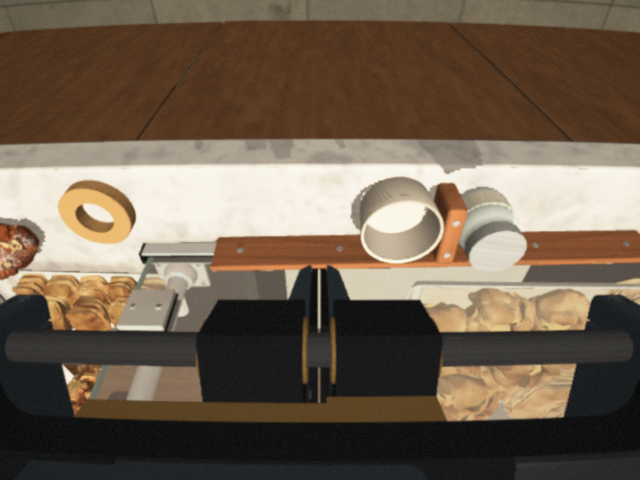

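View pics/s17.png

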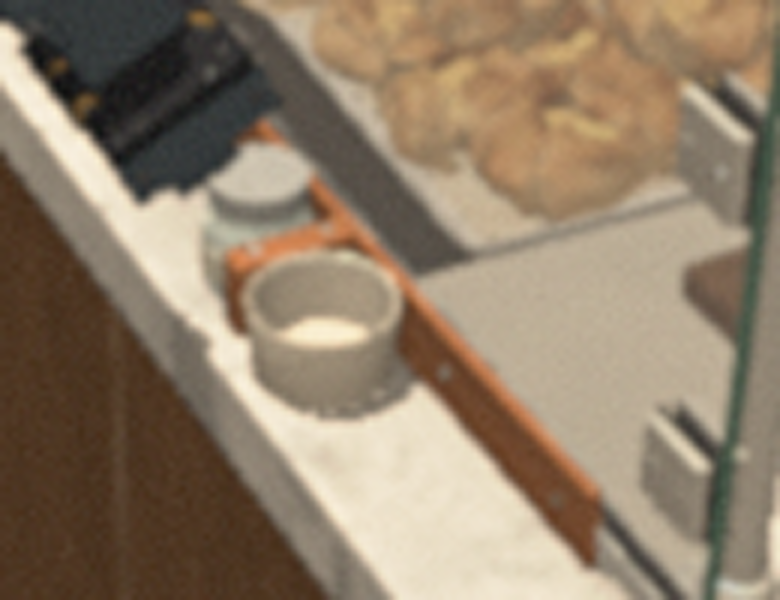

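View pics/t17.png

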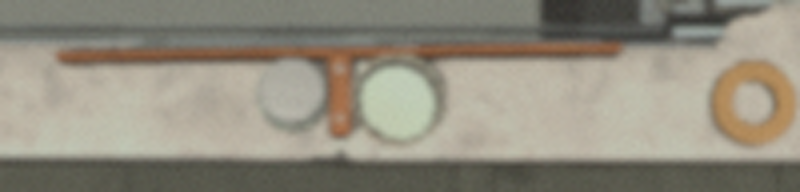

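Run:
```python
import cv2
t=cv2.imread("pics/w17.png");cv2.imwrite("pics/w17z.png",cv2.resize(t[165:285,345:545],None,fx=4,fy=4,interpolation=cv2.INTER_CUBIC))
```

```text
(no output)
```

View pics/w17z.png

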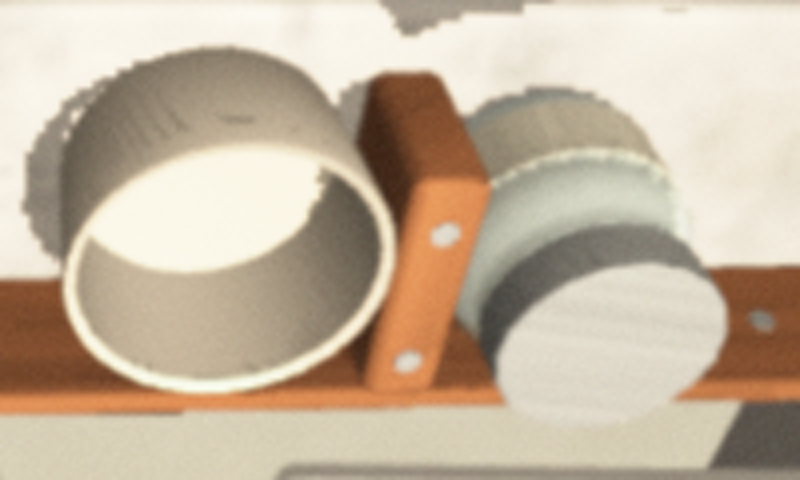

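Run:
```python
from h import *
import pickle
P=pickle.load(open("w17.pkl","rb"))
f=lambda x,y:(345+x/4-.4,165+y/4-.4)
Z=lambda nm,p,z: print(nm,onz("wrist",f(*p),z,P).round(4))
Z("rimL",(64,275),.048);Z("rimR",(398,255),.048);Z("rimFar",(200,393),.048);Z("rimNear",(255,144),.048)
Z("lidL",(496,365),.068);Z("lidR",(728,315),.068);Z("lidFar",(590,424),.068);Z("lidNear",(660,263),.068)
Z("divL",(400,260),.05);Z("divR",(467,260),.05);Z("bbtopfront L",(30,402),.05);Z("bbtopfront R",(460,384),.05);Z("bbtopfr RR",(760,372),.05);Z("bbfoot",(20,281),0);Z("bbfootR",(780,268),0)
```

```text
rimL [ 0.4672 -0.1439  0.048 ]
rimR [ 0.461  -0.0624  0.048 ]
rimFar [ 0.5091 -0.1046  0.048 ]
rimNear [ 0.4273 -0.1031  0.048 ]
lidL [ 0.4792 -0.0389  0.068 ]
lidR [0.4628 0.0137 0.068 ]
lidFar [ 0.5006 -0.0085  0.068 ]
lidNear [ 0.4462 -0.009   0.068 ]
divL [ 0.4609 -0.0624  0.05  ]
divR [ 0.4609 -0.0457  0.05  ]
bbtopfront L [ 0.5101 -0.1497  0.05  ]
bbtopfront R [ 0.5042 -0.0365  0.05  ]
bbtopfr RR [0.5005 0.0443 0.05  ]
bbfoot [ 0.5122 -0.1489  0.    ]
bbfootR [0.5078 0.0748 0.    ]
```

Vision puts the ramekin at (0.468, −0.103), its rim flush with both walls. The jar is at (0.4735, −0.0105), consistent with both contacts to within about 2–3 mm. The last forward nudge on the jar had a small +y component, so I'll make one gentle side push to confirm the divider contact.

Run:
```python
from fk import *
G=goal_R(12,0)
s,C=rel([.43,.08,.16],G)
print("goal frame",(100*G.inv().apply(np.array([.474,.065,.018])-np.array([.43,.08,.16]))).round(2))
```

```text
rot deg total in tool [14.68  0.12  0.59]
offset cm in tool now [26.36  8.02 -3.62]
goal frame [-1.5  14.8  -1.35]
```

Emit:
apply_moves([
  {"offset": [0,0,0],"rot": [4.9,0,0.2]},
  {"offset": [0,0,0],"rot": [4.9,0,0.2]},
  {"offset": [0,0,0],"rot": [4.9,0,0.2]},
  {"offset": [3.7,0,-0.8],"rot": [0,0,0]},
  {"offset": [3.7,0,-0.8],"rot": [0,0,0]},
  {"offset": [3.7,0,-0.8],"rot": [0,0,0]},
  {"offset": [3.7,0,-0.8],"rot": [0,0,0]},
  {"offset": [3.7,0,-0.8],"rot": [0,0,0]},
  {"offset": [3.7,0,-0.8],"rot": [0,0,0]},
  {"offset": [3.7,0,-0.8],"rot": [0,0,0]},
])

```text
clock: 22.2
position: [0.4148, 0.0661, 0.2253]
tcp_rot: [-1.368, -1.375, 1.097]
contact_force: [1.1, -0.9, 0.4]
width: 0.0004
```

Run:
```python
from h import *
s,C=rel([.474,.07,.018],goal_R(12,0));print(s["position"],s["joint_pos"].round(2))
```

```text
rot deg total in tool [0.74 0.2  0.12]
offset cm in tool now [ 0.35 21.52 -1.21]
[0.41477753 0.06605442 0.225261  ] [ 0.02  0.09  1.96 -0.    0.87 -1.56]
```

Emit:
apply_moves([
  {"offset": [0.1,2.6,-0.14],"rot": [0,0,0]},
  {"offset": [0,2.6,-0.14],"rot": [0,0,0]},
  {"offset": [0,2.6,-0.14],"rot": [0,0,0]},
  {"offset": [0,2.6,-0.14],"rot": [0,0,0]},
  {"offset": [0,2.6,-0.14],"rot": [0,0,0]},
  {"offset": [0,2.5,-0.14],"rot": [0,0,0]},
  {"offset": [0,2.5,-0.14],"rot": [0,0,0]},
  {"offset": [0,2.0,-0.14],"rot": [0,0,0]},
  {"offset": [0,1.2,0],"rot": [0,0,0]},
  {"offset": [0,0,0],"rot": [0,0,0]},
])

```text
clock: 23.03
position: [0.4721, 0.0657, 0.0188]
tcp_rot: [-1.366, -1.372, 1.099]
contact_force: [-0.7, -0.2, 0.1]
width: 0.0003
```

Run:
```python
from h import *
s,C=rel([.475,.035,.018],goal_R(12,0));print(s["position"],s["joint_pos"].round(2),s["contact_force"])
```

```text
rot deg total in tool [0.54 0.2  0.12]
offset cm in tool now [-3.07  0.13 -0.25]
[0.47214497 0.06567051 0.01878846] [ 0.01  0.57  2.09 -0.    0.26 -1.56] [-0.67150925 -0.16470844  0.10555305]
```

Emit:
apply_moves([
  {"offset": [-0.9,0,-0.1],"rot": [0,0,0]},
  {"offset": [-0.9,0,-0.1],"rot": [0,0,0]},
  {"offset": [-0.7,0,-0.05],"rot": [0,0,0]},
  {"offset": [-0.4,0,0],"rot": [0,0,0]},
  {"offset": [-0.2,0,0],"rot": [0,0,0]},
  {"offset": [-0.2,0,0],"rot": [0,0,0]},
  {"offset": [0,0,0],"rot": [0,0,0]},
])

```text
clock: 23.62
position: [0.4755, 0.032, 0.0215]
tcp_rot: [-1.368, -1.373, 1.097]
contact_force: [-0.2, -0.0, 0.0]
width: 0.0003
```

Emit:
apply_moves([
  {"offset": [-0.15,0,0],"rot": [0,0,0]},
  {"offset": [0,0,0],"rot": [0,0,0]},
])

```text
clock: 23.78
position: [0.4755, 0.0305, 0.0212]
tcp_rot: [-1.368, -1.373, 1.097]
contact_force: [-0.5, 0.1, 0.7]
width: 0.0007
```

Emit:
apply_moves([
  {"offset": [-0.1,0,0],"rot": [0,0,0]},
  {"offset": [0,0,0],"rot": [0,0,0]},
])

```text
clock: 23.95
position: [0.4754, 0.0301, 0.0211]
tcp_rot: [-1.367, -1.373, 1.097]
contact_force: [1.0, 15.8, 3.7]
width: 0.0004
```

Blocked at y = 0.0301, the same spot as before, so the jar is hard against the divider. Back off and check again.

Emit:
apply_moves([
  {"offset": [0.2,0,0],"rot": [0,0,0]},
  {"offset": [0.8,0,0],"rot": [0,0,0]},
  {"offset": [3,0,0.3],"rot": [0,0,0]},
  {"offset": [3,0,0.3],"rot": [0,0,0]},
  {"offset": [0,-3,0.5],"rot": [0,0,0]},
  {"offset": [0,-3,0.5],"rot": [0,0,0]},
  {"offset": [0,-3,0.5],"rot": [0,0,0]},
  {"offset": [0,-3,0],"rot": [0,0,0]},
  {"offset": [0,-3,0],"rot": [0,0,0]},
  {"offset": [0,0,0],"rot": [0,0,0]},
])

```text
clock: 24.78
position: [0.4226, 0.0995, 0.1672]
tcp_rot: [-1.372, -1.378, 1.093]
contact_force: [1.6, -0.5, -1.1]
width: 0.0004
```

Emit:
apply_moves([
  {"offset": [2,-2,0],"rot": [0,0,0]},
  {"offset": [2,-2,0],"rot": [0,0,0]},
  {"offset": [0,0,0],"rot": [0,0,0]},
  {"offset": [0,0,0],"rot": [0,0,0]},
])

```text
clock: 25.12
position: [0.4133, 0.1398, 0.2025]
tcp_rot: [-1.368, -1.376, 1.097]
contact_force: [0.5, -0.9, -0.6]
width: 0.0004
```

Run:
```python
from h import *
import pickle
s=robot.observe();print(s["position"],s["contact_force"].round(1))
P=robot.camera_params("wrist");pickle.dump(P,open("w18.pkl","wb"))
w=robot.capture("wrist")[:,:,::-1];sc=robot.capture("scene")[:,:,::-1]
cv2.imwrite("pics/w18.png",w)
cv2.imwrite("pics/s18.png",cv2.resize(sc[150:370,230:460],None,fx=2.6,fy=2.6,interpolation=cv2.INTER_CUBIC))
```

```text
[0.41326623 0.13980707 0.20249786] [ 0.5 -0.9 -0.6]
```

View pics/w18.png

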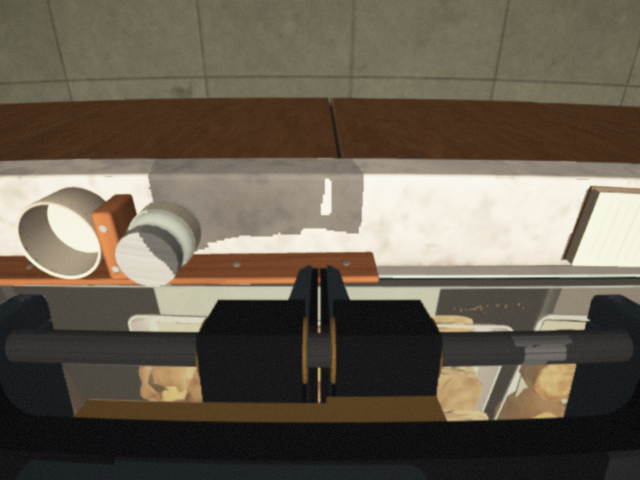

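View pics/s18.png

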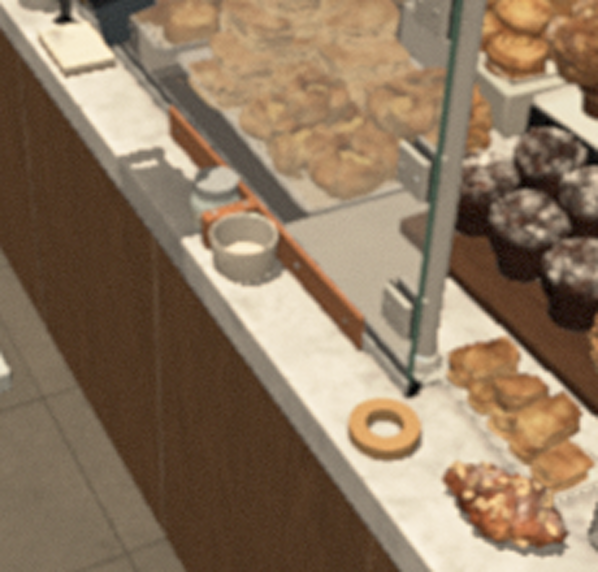

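The jar and ramekin are upright in their corners. The pad, tape roll and croissant look untouched, and the arm is clear. Handing in.

Run:
```python
from h import *
print(robot.finish_job())
```

```text
the job is handed in; nothing more can be done
None
```

The jam jar and the ramekin are both pushed home, upright in their corners of the dock on either side of the divider. I used shut fingers only, sideways toward the divider and then forward toward the backboard. I handed the job in at about 25 s.

**Last checks**
- **Jar at the divider:** a second side push was stopped at the same spot as the first, at about 16 N.
- **Jar at the backboard:** the forward nudge was stopped dead at about 18 N. The camera put the jar's centre 32–37 mm from the backboard, against 32 mm nominal. That could mean a gap of up to about 4 mm, so this contact rests on the force reading. I didn't repeat the forward nudge after the last side push.
- **Ramekin:** pushes toward the divider (about 18 N) and the backboard (about 22 N) were both stopped, and the camera showed its rim flush with both.
- **Order pad, tape roll and croissant:** they looked unmoved in the last pictures, but I didn't measure them again.

**What went wrong on the way**
- **Unreachable lean:** my first approach leaned the tool back 30° and ran joint 4 to its limit at −1.22 rad, so I changed to 12°.
- **Jar stopped short:** the first push left the jar about 10 mm from the divider, so I squared the finger and pushed again.
- **Force over 40 N:** that second push briefly reached 46 N at the wrist, through the fingers. The 40 N limit is stated for the arm and the gripper's body, so I don't think it counts, but I can't confirm that.

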